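# Charge the vibratory polisher with liners and stones

### The job

Get the polisher ready and start it: first push every steel cylinder liner fully down onto a spigot of its own in the tub, then use the scoop to move all the white stones from the bin into the tub, without touching the stones with the fingers. Then lay the scoop back down flat on its mat, and last push the polisher's lever all the way over to start it; leave the other things on the bench where they are.

Things in the scene. Friction and masses are not known exactly. Their poses are not given: they have to be found in the camera images.
- polisher: fixed vibratory polisher: green base 210 x 290 mm, on it an open tub 190 (x) x 230 (y) mm outside, walls 5 mm, rim 85 mm and black floor 40 mm above the bench. Origin on the bench under the tub's centre, z up. Three aluminium spigots in a row at x = +36 mm; the half of the tub at x -90 to +7 mm is open, for stones. A toggle lever on the deck beside the tub, at y = +142 mm
- spigot0 (a point): foot of spigot 0 on the tub floor, on its axis (z up). Spigot 43 mm diameter, 40 mm tall, its top 10 mm tapered to 30 mm diameter
- spigot1 (a point): foot of spigot 1 on the tub floor, on its axis (z up). Spigot 43 mm diameter, 40 mm tall, its top 10 mm tapered to 30 mm diameter
- spigot2 (a point): foot of spigot 2 on the tub floor, on its axis (z up). Spigot 43 mm diameter, 40 mm tall, its top 10 mm tapered to 30 mm diameter
- liner0: steel cylinder liner, a plain tube open at both ends, 56 mm outside, 48 mm bore, 66 mm long, 0.3 kg, standing on the bench; origin at its centre (33 mm above its foot), z along its axis. May be absent (None)
- liner1: steel cylinder liner, a plain tube open at both ends, 56 mm outside, 48 mm bore, 66 mm long, 0.3 kg, standing on the bench; origin at its centre (33 mm above its foot), z along its axis. May be absent (None)
- liner2: steel cylinder liner, a plain tube open at both ends, 56 mm outside, 48 mm bore, 66 mm long, 0.3 kg, standing on the bench; origin at its centre (33 mm above its foot), z along its axis. May be absent (None)
- bin: fixed dark steel open bin holding the stones, 235 (x) x 94 (y) x 52 mm tall outside, walls and floor 5 mm; origin on the bench under its centre, z up. At the start the stones lie in the half at +x; the half at -x is free
- stone0: white glazed ceramic polishing stone, a rounded octagonal pebble 24 mm across and 23 mm long, slippery, 22 g, origin at its centre. May be absent (None)
- stone1: white glazed ceramic polishing stone, a rounded octagonal pebble 24 mm across and 23 mm long, slippery, 22 g, origin at its centre. May be absent (None)
- stone2: white glazed ceramic polishing stone, a rounded octagonal pebble 24 mm across and 23 mm long, slippery, 22 g, origin at its centre. May be absent (None)
- stone3: white glazed ceramic polishing stone, a rounded octagonal pebble 24 mm across and 23 mm long, slippery, 22 g, origin at its centre. May be absent (None)
- stone4: white glazed ceramic polishing stone, a rounded octagonal pebble 24 mm across and 23 mm long, slippery, 22 g, origin at its centre. May be absent (None)
- stone5: white glazed ceramic polishing stone, a rounded octagonal pebble 24 mm across and 23 mm long, slippery, 22 g, origin at its centre. May be absent (None)
- stone6: white glazed ceramic polishing stone, a rounded octagonal pebble 24 mm across and 23 mm long, slippery, 22 g, origin at its centre. May be absent (None)
- stone7: white glazed ceramic polishing stone, a rounded octagonal pebble 24 mm across and 23 mm long, slippery, 22 g, origin at its centre. May be absent (None)
- scoop: steel hand scoop, 0.14 kg. Origin under its floor's centre, x to the open nose, z up. Floor 62 mm long (x -31 to 31), 70 wide, 1.5 thick; side walls 34 mm high, 75 mm apart outside at the nose; back wall at x -31. Black handle, a bar 22 mm wide, 16 mm thick along y, rises behind the back wall from (-31, 0, 17) to (-69, 0, 115) mm; grip it at (-55, 0, 80) mm
- mat: the scoop's place: black rubber mat fixed to the bench, 170 (x) x 110 (y) x 4 mm; origin under its centre
- lever (a joint): the polisher's toggle lever: 0 = leaning to the polisher's -x (off), 1.0 = pushed all the way over to +x (on); stays where it is left; light
- lever_tip (a point): centre of the black ball, 26 mm across, at the top of the lever; it swings on a 55 mm radius about an axis along y, 56 mm above the bench
- piston: bare aluminium piston, solid, 52 mm across, 52 mm tall, standing behind the polisher; leave it alone
- oil: grey plastic oil bottle, 54 mm across, 150 mm tall; leave it alone
- spanner: steel spanner, 170 mm long, lying on the bench beyond the bin; leave it alone
- grease: low grey tin, 68 mm across, 60 mm tall; leave it alone
Things that resemble listed ones, but are neither listed nor needed, are in the scene too. What is shaped like the liner1 but orange is not meant.

How it is judged:
By the outcome, as a careful person would: the job done as asked, in the order asked, and still so for the second after the job is handed in, with the robot touching nothing.
Of stone0, stone1, stone2, stone3, stone4, stone5, stone6, stone7 only 6 to 8 are there at a start; the rules pass over those that are not, and their reading is None.
Of liner0, liner1, liner2 only 2 to 3 are there at a start; the rules pass over those that are not, and their reading is None.
At some moment in a run one of liner0, liner1, liner2, scoop may be knocked a few centimetres aside while the robot is not near it.
It also fails if it takes over 210 s, if anything falls off the work surface, if the arm or the gripper's body presses on something with over 40 N, if the wrist force passes 120 N, or if a joint passes its speed limit or range.

### The arm

A 6-joint arm with a two-finger parallel gripper is mounted at the origin on the work surface. World frame = base frame: x ahead of the robot, y to its left, z up, the work surface at z = 0. Lengths are in m, angles in degrees, forces in N, time in s.
With the tool pointing down it reaches from about 0.35 to 0.875 m from the base axis. Payload 4.2 kg.
Tool frame: the origin (TCP) lies on the centre line of the jaws, within the pads' length; the fingertips stand r.tip_extent ahead of it and the grasp point (between the pads) lies 11 mm behind it (r.tip_extent is the distance from the TCP to the fingertips, in m); z points along the fingers, y is the line along which they close (so a half turn about z gives the same grasp; the last joint's range is limited). The gripper opens to 87 mm and grips with 3 to 60 N. Pads are 19 mm wide; open, the fingers measure 117 mm over their backs; the gripper's body (75 mm by 190 mm) begins 51 mm behind the grasp point.
Start: joints at [-57.662, 22.042, 0.453, 0, -68.411, -14.817], TCP at [0.188, -0.596, 0.231] pointing down, gripper open.
Joint ranges: [-179.83, 179.83], [-69.29, 118.12], [-61.27, 80.66], [-181.25, 117.63], [-171.15, -9.14], [-177.46, 177.46]. Speed limits (degrees/s): [159.86, 159.86, 180, 180, 180, 180].

### API

Orientations are given as a 3x3 rotation matrix whose columns are the frame's x, y, z axes.
In Python, from station import r gives the robot as it stands.
- The arm moves only by the shell command python3 -m jog 'ROWS'. ROWS is text: rows parted by semicolons, each of 5 numbers parted by spaces: the opening, from 0 (shut) to 1 (fully open), then the shift along the world's x, y, z in mm, then the turn about the world's z in degrees. In form: hand dx dy dz roll; .... A call has 1 to 5 rows; each row shifts and turns the commanded pose from where the row before left it; what a row does not reach is not made up. A row lasts 1/8 s, in which the tool goes at most 62.5 mm and 10.7 degrees, less where a joint would pass 70% of its speed; a pose out of reach is approached as far as the arm can. A call is refused whole if a number of a shift passes 62.5 or a number of a turn 10.7, either way. A call with a gripper value outside its range is refused whole. The fingers move at their own pace and stop on an object; the grip force is fixed at half the most. Time passes only in rows, so rows that do not move let the fingers close. It gives the time, the measured TCP pose, the force, the opening and the grip force at its end, in the units of the state.
- r.sense(): the state, without advancing time (a new reading comes with each control period).
- r.capture(name): name is "scene" or "top" or "wrist"; returns a dict with "pixels" (480x640x3 uint8, red, green, blue), "fovy" (degrees; the focal length in pixels is half the picture's height over the tangent of half this angle, whatever the lens; pixels are square), "cx", "cy" (the principal point, pixels), "origin" and "orientation" of the camera in the world; the wrist camera has in their place "T_tool_cam" (4x4, takes a point from camera to tool coordinates, whose origin is the TCP and whose axes are the flange's). Camera axes: x right, y down, z forward; pixel columns grow to the right and rows downward; lengths in m; the calibration is good to about 2 mm. A picture is of the moment at which its call begins: read the wrist's pose just before it. There is no depth.
- r.finish_job(): hands the job in; it is judged then, once.
The state is a dict: "time_s": time; "joints": joint angles; "joint_velocities": joint speeds; "effort": joint torques, N m; "tcp_pos": TCP position; "ee_rot": TCP orientation; "wrist_force": force on the tool from outside, world axes, zero at the start; "moment": the same for the moment, N m; "gripper_width": opening from 0.0 (shut) to 1.0 (fully open); "gripper_force": force on a finger pad.
Only numpy, scipy, OpenCV 4.12 (cv2) and the standard library are available. Lean on these libraries where they do the work, as an engineer would, in place of code of your own. Each camera call takes 0.05 s, during which the arm holds its last target. There are 200 camera calls.

## Working session

There is one attempt and no reset: what is moved stays moved. The work goes in short steps, Python scripts to look and compute and a shell command to move; the robot and the scene stay as the last step left them, time stands still between calls to the robot, and variables do not carry over. Pictures are saved under pics/ and viewed, at most 14 in all, crops included, and the job is handed in when it is done.

```bash
ls; mkdir -p pics
cat > h.py <<'E'
import numpy as np, cv2
from station import r
def cap(n,f=None):
    s=r.sense(); c=r.capture(n); im=cv2.cvtColor(c["pixels"],cv2.COLOR_RGB2BGR)
    if f: cv2.imwrite("pics/"+f,im)
    c["bgr"]=im; c["f"]=240/np.tan(np.radians(c["fovy"]/2))
    if "T_tool_cam" in c:
        T=np.eye(4);T[:3,:3]=s["ee_rot"];T[:3,3]=s["tcp_pos"];T=T@np.array(c["T_tool_cam"])
        c["origin"],c["orientation"]=T[:3,3],T[:3,:3]
    c["R"]=np.array(c["orientation"]);c["o"]=np.array(c["origin"]);return c
def ray(c,u,v):
    d=c["R"]@np.array([(u-c["cx"])/c["f"],(v-c["cy"])/c["f"],1]);return d
def pt(c,u,v,z):
    d=ray(c,u,v);return c["o"]+d*(z-c["o"][2])/d[2]
def proj(c,p):
    q=c["R"].T@(np.array(p)-c["o"]);return c["f"]*q[:2]/q[2]+[c["cx"],c["cy"]]
E
python3 - <<'E'
from h import *
for n in("top","scene"):
    c=cap(n,n+"0.png");print(n,c["fovy"],c["cx"],c["cy"],c["o"].round(3),c["R"].round(3).tolist())
s=r.sense();print(r.tip_extent,s["tcp_pos"],np.array(s["ee_rot"]).round(2).tolist(),s["wrist_force"],s["time_s"])
E
```

```text
pics
top 52.228651676719295 320.51337995665784 239.16681791920084 [0.397 0.016 1.066] [[-0.021, -0.986, 0.165], [-1.0, 0.023, 0.013], [-0.016, -0.164, -0.986]]
scene 50.38979509410976 316.0396858376636 243.37947215613974 [ 1.364 -0.035  0.728] [[0.08, 0.611, -0.788], [0.996, -0.068, 0.049], [-0.023, -0.789, -0.614]]
0.008 [ 0.18802278 -0.59550976  0.22957371] [[-0.95, -0.3, -0.0], [-0.3, 0.95, 0.0], [0.0, 0.0, -1.0]] [-0.1569872   0.9485126  -0.28509182] 0.1
```

View pics/top0.png

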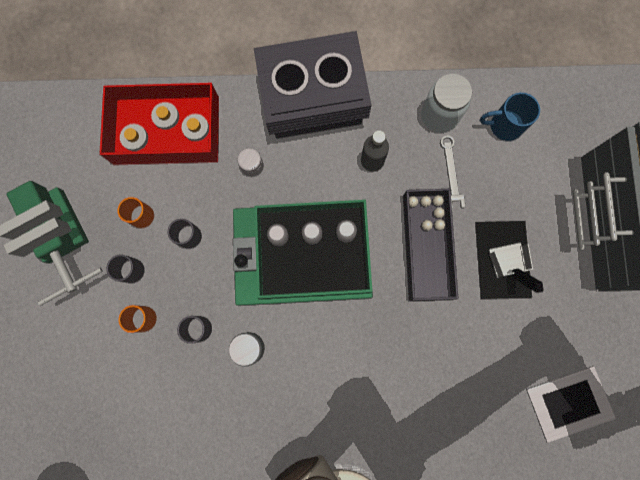

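View pics/scene0.png

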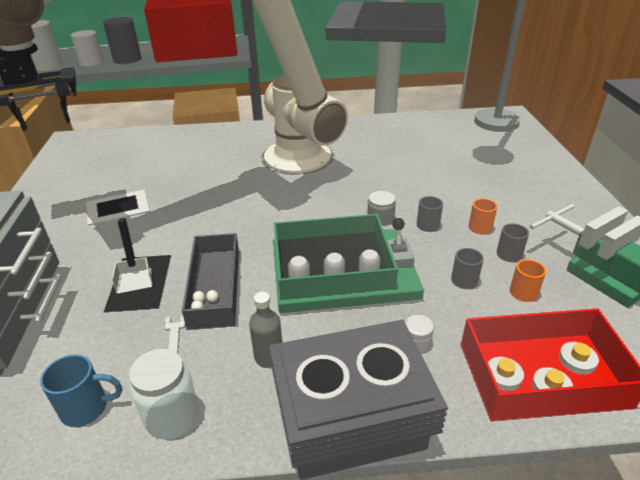

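The top view shows three dark grey liner candidates at (183,233), (124,268) and (194,328). The tubes at (134,211) and (137,319) are orange decoys, the solid piston is at (249,160) and the grease tin at (246,349). Spigots are at (277,234), (312,232) and (347,230), and seven stones sit at about (428,210). The scoop is on its mat at (510,260). The grey tubes fit "steel liner", so I'll confirm them in a crop and measure.

Run:
```python
from h import *
c=cap("top");im=c["bgr"]
cv2.imwrite("pics/crop1.png",cv2.resize(im[190:350,90:390],None,fx=2.6,fy=2.6,interpolation=cv2.INTER_CUBIC))
hsv=cv2.cvtColor(im,cv2.COLOR_BGR2HSV)
# liners: dark, low saturation blobs
m=((hsv[...,2]<95)&(hsv[...,1]<70)).astype(np.uint8)
n,l,st,ce=cv2.connectedComponentsWithStats(m)
for i in range(1,n):
    if 150<st[i,4]<4000 and 80<ce[i][0]<560 and 150<ce[i][1]<360: print("dark",st[i],ce[i].round(1))
g=((hsv[...,0]>60)&(hsv[...,0]<85)&(hsv[...,1]>90)&(np.arange(640)[None]>220)).astype(np.uint8)
cs=max(cv2.findContours(g,0,2)[0],key=cv2.contourArea);print("green",cv2.minAreaRect(cs))
w=((hsv[...,2]>165)&(hsv[...,1]<60)).astype(np.uint8)
n,l,st,ce=cv2.connectedComponentsWithStats(w)
for i in range(1,n):
    if 30<st[i,4]<3000 and 220<ce[i][0]<560 and 180<ce[i][1]<360: print("white",st[i],ce[i].round(1), pt(c,*ce[i],.08 if ce[i][0]<380 else .02).round(4))
for p in [(183,233),(124,268),(194,328)]: print(hsv[p[1]-10:p[1]+12:3,p[0],2],pt(c,*p,.066).round(3))
```

```text
dark [357 135  32  37 797] [372.6 154.9]
dark [239 159  25  18 159] [252.7 170.4]
dark [ 400  181   59  121 3325] [427.9 239.3]
dark [168 219  34  30 595] [184.1 233.5]
dark [ 475  221   69   79 3057] [501.3 260.1]
dark [234 247  18  21 280] [242.7 256.9]
dark [  55  255   90   50 1009] [112.6 274.4]
dark [178 316  34  27 507] [194.  329.1]
green ((300.8446044921875, 252.20306396484375), (98.34834289550781, 136.67813110351562), 86.8201675415039)
white [410 197   8   8  46] [413.3 200.5] [ 0.6522 -0.1755  0.02  ]
white [423 197   8   7  44] [426.7 200.1] [ 0.6525 -0.2048  0.02  ]
white [436 196   7   8  42] [438.8 199.5] [ 0.6532 -0.2313  0.02  ]
white [437 208   7   8  43] [439.9 211.6] [ 0.6261 -0.232   0.02  ]
white [425 221   7   8  43] [427.8 224.1] [ 0.5988 -0.2043  0.02  ]
white [437 220   8   8  46] [440.4 223.9] [ 0.5986 -0.2315  0.02  ]
white [340 222  14  14 158] [346.3 228.6] [ 0.5819 -0.0248  0.08  ]
white [305 224  14  14 159] [311.3 230.5] [0.5796 0.047  0.08  ]
white [269 226  15  14 160] [276.2 232.6] [0.5771 0.1188 0.08  ]
white [490 244  34  32 623] [509.1 257.5] [ 0.522  -0.3734  0.02  ]
white [229 335  30  30 722] [243.9 349.5] [0.3441 0.1841 0.08  ]
[ 42  43 139 137 133 137 122  43] [0.583 0.315 0.066]
[ 38  36 136 130 131 133 147  75] [0.513 0.435 0.066]
[ 66 130 140 131 137 131 133  90] [0.388 0.288 0.066]
```

View pics/crop1.png

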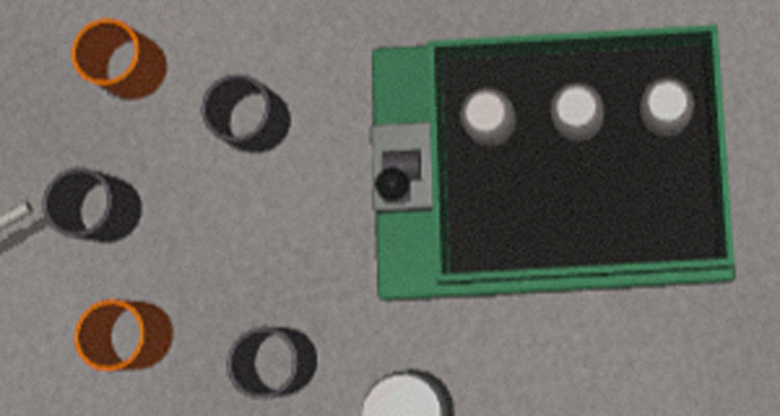

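The crop confirms three grey open tubes with rings at about (181,231), (120,268) and (192,328), and two orange decoys. There are six stones. I'll move above liner A.

```bash
python3 -m jog '1 12 20 0 0; 1 25 55 0 10.6; 1 25 55 0 10.6; 1 25 55 0 10.6; 1 25 55 0 10.6'; python3 -m jog '1 25 55 0 10.6;1 25 55 0 10.6;1 25 55 0 10.9;1 25 55 0 0;1 25 55 0 0' | tail -3;python3 -m jog '1 25 55 0 10.6;1 25 55 0 10.6;1 25 55 0 10.5;1 25 55 0 0;1 25 55 0 0';python3 -m jog '1 25 55 0 0;1 25 55 0 0;1 25 55 0 0;1 12 15 -20 0;1 0 0 0 0'
python3 - <<'E'
from h import *
s=r.sense();print(s["time_s"],np.array(s["tcp_pos"]).round(4),np.array(s["ee_rot"]).round(3).tolist(),np.array(s["joints"]).round(1))
c=cap("wrist","w1.png");print(c["o"].round(3),c["R"].round(2).tolist(),c["f"])
c=cap("top");im=c["bgr"]
for n,p in zip("ABC",[(180.8,231.2),(120,267.7),(191.5,328.5)]): print(n,pt(c,*p,.066).round(4))
E
```

```text
time_s: 0.78
tcp_pos: [0.3005, -0.3542, 0.2304]
ee_rot: [[-0.496, -0.868, 0.0], [-0.868, 0.496, 0.0], [-0.0, -0.0, -1.0]]
wrist_force: [1.6, -0.0, -0.2]
gripper_width: 0.999
gripper_force: 0.0
time_s: 1.4
tcp_pos: [0.4255, -0.079, 0.2307]
ee_rot: [[0.029, -1.0, 0.001], [-1.0, -0.029, 0.0], [-0.0, -0.001, -1.0]]
wrist_force: [0.2, -0.3, -0.3]
gripper_width: 1.003
gripper_force: 0.0
time_s: 2.02
tcp_pos: [0.5115, 0.0998, 0.2085]
ee_rot: [[0.03, -1.0, -0.004], [-1.0, -0.03, -0.002], [0.002, 0.004, -1.0]]
wrist_force: [-0.8, -0.4, 0.1]
gripper_width: 0.997
gripper_force: 0.0
2.025 [0.5115 0.0998 0.2085] [[0.03, -1.0, -0.004], [-1.0, -0.03, -0.002], [0.002, 0.004, -1.0]] [ 28.9  13.1 -15.8  -0.  -61.4 -27.2]
[0.515 0.026 0.362] [[-1.0, -0.03, -0.01], [-0.03, 0.96, 0.27], [0.0, 0.27, -0.96]] 338.3046768426515
A [0.5873 0.3196 0.066 ]
B [0.5136 0.4437 0.066 ]
C [0.387  0.2927 0.066 ]out of range; nothing moved
```

View pics/w1.png

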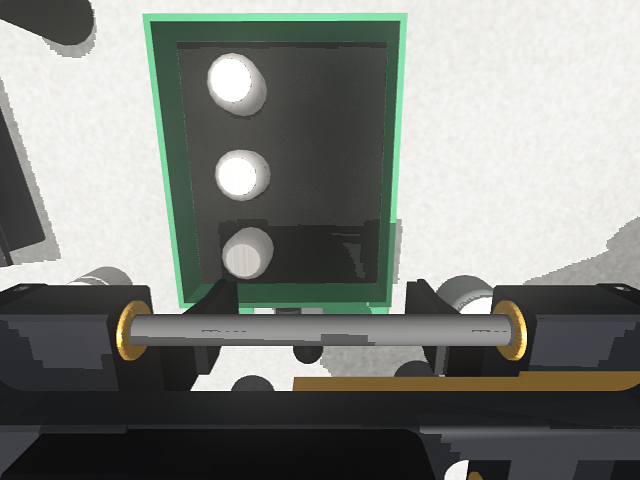

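The wrist view shows the whole tub, with the three spigots at about (233,82), (240,174) and (247,252). I'll take their positions from it and check them against the top view.

Run:
```python
from h import *
c=cap("wrist");im=c["bgr"];hsv=cv2.cvtColor(im,cv2.COLOR_BGR2HSV)
for t in (150,):
    w=((hsv[...,2]>t+85)).astype(np.uint8)
    n,l,st,ce=cv2.connectedComponentsWithStats(w)
    for i in range(1,n):
        if 300<st[i,4]<3000 and 190<ce[i][0]<300: 
            ys,xs=np.where(l==i); print(st[i],ce[i].round(1),pt(c,*ce[i],.08).round(4))
for p in [(146,17),(405,17),(180,303),(391,303)]: print(pt(c,*p,.085).round(4))
g=((hsv[...,0]>55)&(hsv[...,0]<85)&(hsv[...,1]>60)&(hsv[...,2]>160)).astype(np.uint8)
for x in (10,25,100,200,250,290): 
    i=np.where(g[x])[0]; print(x,i.min(),i.max(), pt(c,i.min(),x,.085).round(4),pt(c,i.max(),x,.085).round(4))
```

```text
[ 212   61   40   43 1334] [231.8  81.8] [ 0.5841 -0.0259  0.08  ]
[ 220  159   38   38 1082] [238.4 177.2] [0.5816 0.0458 0.08  ]
[ 0.6427 -0.0659  0.085 ]
[ 0.4565 -0.0713  0.085 ]
[0.6367 0.1576 0.085 ]
[0.4479 0.1523 0.085 ]Traceback (most recent call last):
  File "<stdin>", line 12, in <module>
    return umr_minimum(a, axis, None, out, keepdims, initial, where)
ValueError: zero-size array to reduction operation minimum which has no identity
```

```bash
python3 -m jog '1 19 55 0 0;1 19 55 0 0;1 19 55 0 0;1 19 54 0 0;1 0 0 0 0'|sed -n 2p; python3 -m jog '1 0 0 -40 0;1 0 0 -40 0;1 0 0 0 0;1 0 0 0 0;1 0 0 0 0'|sed -n 2p
python3 - <<'E'
from h import *
c=cap("top","top2.png");im=c["bgr"]
cv2.imwrite("pics/crop2.png",cv2.resize(im[130:370,60:310],None,fx=2.4,fy=2.4,interpolation=cv2.INTER_CUBIC))
E
```

```text
tcp_pos: [0.5889, 0.3202, 0.2101]
tcp_pos: [0.5893, 0.3184, 0.1334]
```

View pics/crop2.png

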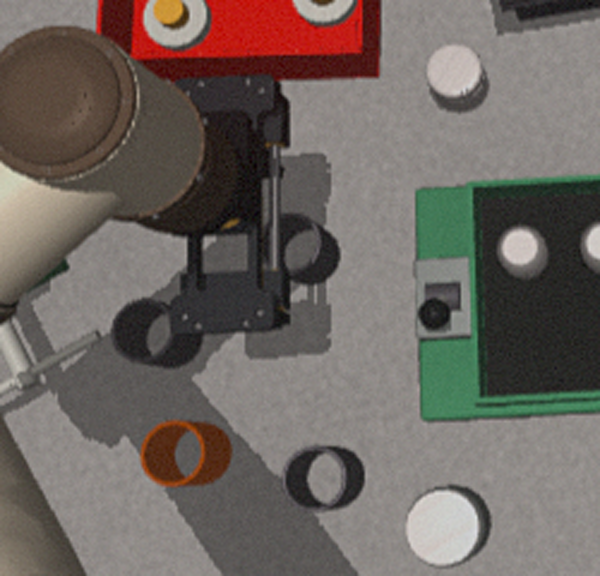

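The picture shows all three liners standing as before, with liner A under the gripper. I'll descend and grip it.

```bash
python3 -m jog '1 0 0 -35 0;1 0 0 -30 0;1 0 0 -18 0;0 0 0 0 0;0 0 0 0 0'|sed -n '2p;4,6p'; python3 -m jog '0 0 0 0 0;0 0 0 0 0;0 0 0 0 0;0 0 0 0 0;0 0 0 0 0';python3 -m jog '0 0 0 30 0;0 0 0 40 0;0 0 0 40 0;0 0 0 0 0;0 0 0 0 0'
```

```text
tcp_pos: [0.5891, 0.3187, 0.0491]
wrist_force: [0.6, -0.3, 0.7]
gripper_width: 0.855
gripper_force: 0.0
time_s: 4.72
tcp_pos: [0.5891, 0.3186, 0.0488]
ee_rot: [[0.029, -1.0, 0.002], [-1.0, -0.029, 0.001], [-0.001, -0.002, -1.0]]
wrist_force: [1.0, 0.4, 5.8]
gripper_width: 0.632
gripper_force: 30.0
time_s: 5.35
tcp_pos: [0.5864, 0.3171, 0.1549]
ee_rot: [[0.027, -1.0, -0.005], [-1.0, -0.027, -0.002], [0.002, 0.005, -1.0]]
wrist_force: [0.3, -0.5, -2.5]
gripper_width: 0.635
gripper_force: 30.0
```

```bash
python3 -m jog '0 0 0 35 0;0 -2 -45 0 0;0 -2 -50 0 0;0 -2 -50 0 0;0 -2 -50 0 0'|sed -n '2p'; python3 -m jog '0 0 -5 0 0;0 0 0 0 0;0 0 0 0 0;0 0 0 0 0;0 0 0 0 0'
python3 - <<'E'
from h import *
s=r.sense();print(np.array(s["tcp_pos"]).round(4))
c=cap("wrist","w3.png")
for p in [(.578,.118,.08),(.5807,.0463,.08),(.583,-.0254,.08)]: print(proj(c,p).round(1))
E
```

```text
tcp_pos: [0.5783, 0.121, 0.1895]
time_s: 6.6
tcp_pos: [0.5801, 0.1188, 0.1924]
ee_rot: [[0.029, -1.0, -0.0], [-1.0, -0.029, 0.0], [-0.0, 0.0, -1.0]]
wrist_force: [-0.3, -0.0, -2.8]
gripper_width: 0.634
gripper_force: 30.0
[0.5801 0.1188 0.1924]
[324.2 246.2]
[323.6 154.9]
[323.6  48.9]
```

View pics/w3.png

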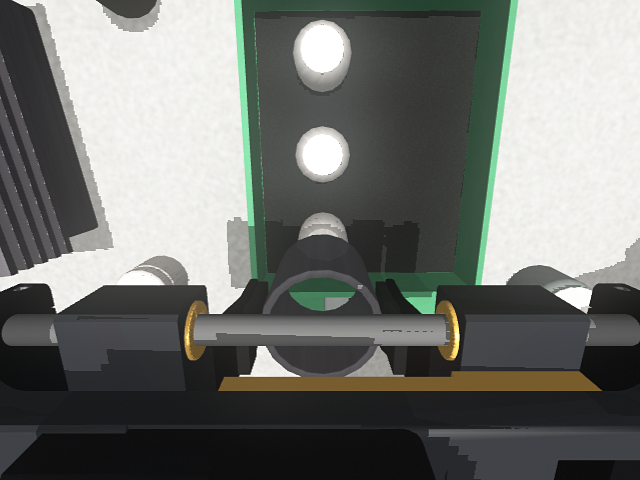

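```bash
python3 -m jog '0 -1 -1 -30 0;0 0 -1 -30 0;0 0 0 -15 0;0 0 0 -10 0;0 0 0 0 0'|sed -n '2p;4p'; python3 -m jog '0 0 0 -8 0;0 0 0 -8 0;0 0 0 -2 0;0 0 0 -2 0;0 0 0 0 0'|sed -n '2p;4p'
```

```text
tcp_pos: [0.5793, 0.1161, 0.1074]
wrist_force: [-0.2, 0.2, -2.9]
tcp_pos: [0.5792, 0.1159, 0.0888]
wrist_force: [-3.9, -1.1, 4.8]
```

```bash
python3 -m jog '0 0 0 -2 0;0 0 0 0 0;0 0 0 2 0;0.78 0 0 0 0;0.78 0 0 0 0'|sed -n '2p;4p'; python3 -m jog '.78 0 0 0 0;.78 0 0 20 0;.78 0 0 30 0;.78 0 0 45 0;.78 0 0 0 0'|sed -n '2p;4,5p'
python3 - <<'E'
from h import *
c=cap("wrist","w4.png");print(r.sense()["tcp_pos"])
c=cap("top");im=c["bgr"]
cv2.imwrite("pics/t4.png",im)
cv2.imwrite("pics/crop4.png",cv2.resize(im[180:350,90:400],None,fx=2.5,fy=2.5,interpolation=cv2.INTER_CUBIC))
E
```

```text
tcp_pos: [0.5798, 0.1163, 0.0875]
wrist_force: [-0.1, 0.0, 0.0]
tcp_pos: [0.5817, 0.1169, 0.1867]
wrist_force: [0.4, 1.1, -0.2]
gripper_width: 0.779
[0.58009834 0.11652033 0.18418145]
```

View pics/crop4.png

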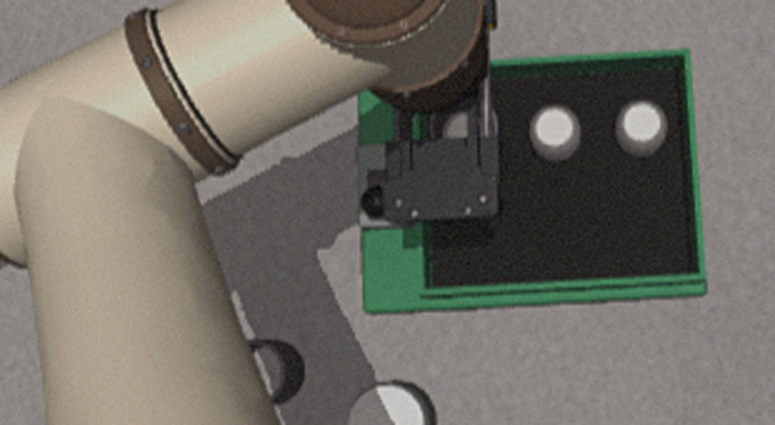

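```bash
python3 -m jog '1 -11 54 0 0;1 -11 54 0 0;1 -11 54 0 0;1 -11 54 0 0;1 -11 54 0 0'|sed -n '2p'; python3 -m jog '1 -10 56 0 0;1 0 0 0 0;1 0 0 0 0;1 0 0 0 0;1 0 0 0 0'|sed -n '2p'
cat >> h.py <<'E'
def chk(pts):
    c=cap("scene");a=cv2.imread("pics/scene0.png")
    for p in pts:
        u,v=proj(c,p).astype(int); s=np.s_[v-28:v+28,u-22:u+22]
        d=cv2.absdiff(a,c["bgr"])[s].max(2); print(u,v,"diff frac",(d>40).mean().round(3))
    return c
E
python3 - <<'E'
from h import *
c=chk([(.514,.443,.033),(.387,.293,.033)]);cv2.imwrite("pics/s5.png",c["bgr"]);print(r.sense()["tcp_pos"])
E
```

```text
tcp_pos: [0.523, 0.3872, 0.1805]
tcp_pos: [0.5146, 0.4408, 0.1827]
508 241 diff frac 0.167
427 213 diff frac 0.192
[0.51462651 0.44100005 0.18279115]
```

Run:
```python
import cv2
a=cv2.imread("pics/s5.png")[120:360,330:640];b=cv2.imread("pics/scene0.png")[120:360,330:640]
cv2.imwrite("pics/c5.png",cv2.resize(cv2.hconcat([a,b]),None,fx=1.28,fy=1.6))
```

```text
(no output)
```

View pics/c5.png

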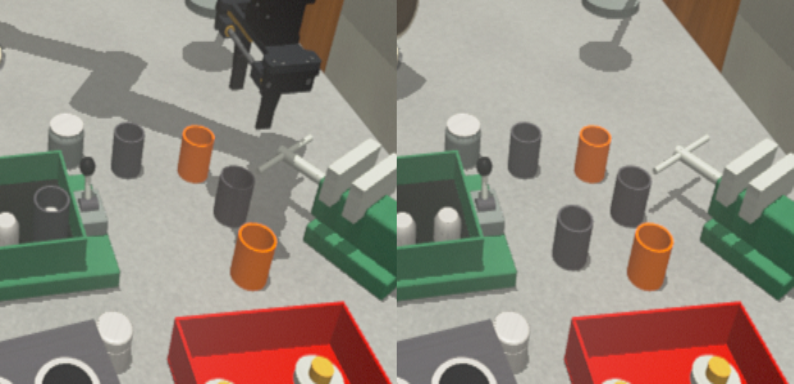

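The left half shows liner A seated and liners B and C unmoved compared with the start (right half). The vice's T-bar is near B, so I'll triangulate its height.

Run:
```python
from h import *
t,s=cap("top"),cap("scene")
for a,b in [((103,268),(535,224)),((40,301),(574,206)),((103,268),(574,206)),((40,301),(535,224))]:
    d1,d2=ray(t,*a),ray(s,*b);k=np.linalg.lstsq(np.c_[d1,-d2],s["o"]-t["o"],rcond=None)[0]
    p,q=t["o"]+k[0]*d1,s["o"]+k[1]*d2;print(((p+q)/2).round(3),np.linalg.norm(p-q).round(4))
```

```text
[0.515 0.483 0.076] 0.0151
[0.449 0.607 0.071] 0.0072
[0.524 0.507 0.115] 0.0957
[0.443 0.573 0.04 ] 0.0829
```

```bash
python3 -m jog '1 0 1 -45 0;1 0 0 -40 0;1 0 0 -30 0;1 0 0 -18 0;0 0 0 0 0'|sed -n '2p;4,6p'; python3 -m jog '0 0 0 0 0;0 0 0 0 0;0 0 0 0 0;0 0 0 0 0;0 0 0 0 0'|sed -n '2p;4,6p';python3 -m jog '0 0 0 0 0;0 0 0 40 0;0 0 0 50 0;0 0 0 50 0;0 0 0 0 0'|sed -n '2p;4,6p'
```

```text
tcp_pos: [0.5139, 0.4424, 0.0484]
wrist_force: [0.1, -0.6, 0.1]
gripper_width: 0.949
gripper_force: 0.0
tcp_pos: [0.515, 0.4438, 0.051]
wrist_force: [1.0, -0.1, 5.0]
gripper_width: 0.643
gripper_force: 30.0
tcp_pos: [0.5151, 0.4444, 0.1936]
wrist_force: [-0.4, -0.1, -3.9]
gripper_width: 0.645
gripper_force: 30.0
```

```bash
python3 -m jog '0 9 -45 0 0;0 9 -57 0 0;0 9 -57 0 0;0 9 -57 0 0;0 10 -57 0 0'|sed -n '2p'; python3 -m jog '0 10 -57 0 0;0 10 -57 0 0;0 0 -12 0 0;0 0 0 0 0;0 0 0 0 0'|sed -n '2p;4,5p'
```

```text
tcp_pos: [0.5582, 0.1676, 0.1866]
tcp_pos: [0.5796, 0.0451, 0.1886]
wrist_force: [-0.8, -0.2, -2.7]
gripper_width: 0.641
```

```bash
python3 -m jog '0 0 0 -30 0;0 0 0 -30 0;0 0 0 -10 0;0 0 0 0 0;0 0 0 0 0'|sed -n '2p;4,5p'
```

```text
tcp_pos: [0.5808, 0.0446, 0.1206]
wrist_force: [0.0, 0.4, -2.8]
gripper_width: 0.647
```

```bash
python3 -m jog '0 0 0 -10 0;0 0 0 -8 0;0 0 0 -8 0;0 0 0 -4 0;0 0 0 0 0'|sed -n '2p;4p';python3 -m jog '0 0 0 -2 0;0 0 0 -1 0;0 0 0 0 0;0 0 0 0 0;0 0 0 0 0'|sed -n '2p;4p'
```

```text
tcp_pos: [0.5799, 0.0437, 0.091]
wrist_force: [-4.6, -0.1, 6.2]
tcp_pos: [0.5799, 0.0437, 0.0909]
wrist_force: [-8.7, 0.9, 20.5]
```

```bash
python3 -m jog '0 0 0 2 0;0.78 0 0 0 0;.78 0 0 0 0;.78 0 0 0 0;.78 0 0 30 0'|sed -n '2p;4,5p';python3 -m jog '.78 0 0 35 0;.78 0 0 35 0;1 -32 41 0 0;1 -32 41 0 0;1 -32 41 0 0'|sed -n '2p;4,5p'; python3 -m jog '1 -32 41 0 0;1 -32 41 0 0;1 -32 41 0 0;1 0 0 0 0;1 0 0 0 0'|sed -n '2p';python3 - <<'E'
from h import *
c=chk([(.387,.293,.033)]);cv2.imwrite("pics/s6.png",c["bgr"]);print(r.sense()["tcp_pos"])
hsv=cv2.cvtColor(c["bgr"],cv2.COLOR_BGR2HSV)
for im in (cv2.imread("pics/scene0.png"),c["bgr"]):
    hsv=cv2.cvtColor(im,cv2.COLOR_BGR2HSV);m=((hsv[...,2]<95)&(hsv[...,1]<70)).astype(np.uint8)[190:250,400:455]
    n,l,st,ce=cv2.connectedComponentsWithStats(m);i=1+st[1:,4].argmax();print(st[i],ce[i])
E
```

```text
tcp_pos: [0.5785, 0.0435, 0.1162]
wrist_force: [0.5, -0.7, 0.5]
gripper_width: 0.775
tcp_pos: [0.4834, 0.1681, 0.1885]
wrist_force: [0.6, 0.6, 0.4]
gripper_width: 0.98
tcp_pos: [0.3882, 0.29, 0.1884]
427 213 diff frac 0.287
[0.38848705 0.28954453 0.18838309]
[ 17  15  25  26 487] [28.52566735 28.57700205]
[ 17   7  26  35 715] [29.44055944 23.93006993]
```

```bash
python3 -m jog '1 0 2 -45 0;1 0 0 -45 0;1 0 0 -30 0;1 0 0 -19 0;0 0 0 0 0'|sed -n '2p;4,6p'; python3 -m jog '0 0 0 0 0;0 0 0 0 0;0 0 0 0 0;0 0 0 0 0;0 0 0 0 0'|sed -n '2p;4,6p';python3 -m jog '0 0 0 0 0;0 0 0 40 0;0 0 0 50 0;0 0 0 50 0;0 0 0 0 0'|sed -n '2p;4,6p'
```

```text
tcp_pos: [0.3884, 0.2901, 0.0482]
wrist_force: [0.8, -0.2, 0.9]
gripper_width: 0.95
gripper_force: 0.0
tcp_pos: [0.3884, 0.2923, 0.0503]
wrist_force: [-1.4, -0.1, 5.9]
gripper_width: 0.629
gripper_force: 29.9
tcp_pos: [0.3894, 0.2938, 0.193]
wrist_force: [-0.4, -0.1, -3.4]
gripper_width: 0.623
gripper_force: 29.9
```

```bash
python3 -m jog '0 27 -46 0 0;0 28 -46 0 0;0 28 -46 0 0;0 28 -46 0 0;0 28 -46 0 0'|sed -n '2p'; python3 -m jog '0 28 -46 0 0;0 27 -44 0 0;0 0 0 0 0;0 0 0 -30 0;0 0 0 -30 0'|sed -n '2p;4,5p';python3 -m jog '0 0 0 -10 0;0 0 0 0 0;0 0 0 0 0;0 0 0 0 0;0 0 0 0 0'|sed -n '2p;4,5p'
```

```text
tcp_pos: [0.5265, 0.0603, 0.1871]
tcp_pos: [0.5805, -0.0275, 0.127]
wrist_force: [0.5, -0.3, -3.3]
gripper_width: 0.625
tcp_pos: [0.582, -0.028, 0.12]
wrist_force: [-0.2, 0.7, -2.8]
gripper_width: 0.624
```

```bash
python3 -m jog '0 0 0 -10 0;0 0 0 -8 0;0 0 0 -8 0;0 0 0 -4 0;0 0 0 0 0'|sed -n '2p;4p';python3 -m jog '0 0 0 -2 0;0 0 0 -1 0;0 0 0 0 0;0 0 0 0 0;0 0 0 0 0'|sed -n '2p;4p'
```

```text
tcp_pos: [0.582, -0.0281, 0.0903]
wrist_force: [-2.5, -0.5, 3.4]
tcp_pos: [0.582, -0.0281, 0.0902]
wrist_force: [-6.8, 1.9, 16.5]
```

```bash
python3 -m jog '0 0 0 2 0;0.78 0 0 0 0;.78 0 0 0 0;.78 0 0 0 0;.78 0 0 30 0'|sed -n '4,5p';python3 -m jog '.78 0 0 40 0;.78 0 0 50 0;.78 -40 40 20 0;1 -40 40 0 0;1 -40 40 0 0'|sed -n '2p';python3 -m jog '1 -40 40 0 0;1 -40 40 0 0;1 0 0 0 0;1 0 0 0 0;1 0 0 0 0'|sed -n '2p'
python3 - <<'E'
from h import *
c=cap("top");im=c["bgr"]
cv2.imwrite("pics/c7.png",cv2.resize(im[180:310,250:550],None,fx=2.66,fy=2.66,interpolation=cv2.INTER_CUBIC))
hsv=cv2.cvtColor(im,cv2.COLOR_BGR2HSV)
m=((hsv[...,2]<125)).astype(np.uint8)
w=((hsv[...,2]>165)&(hsv[...,1]<60)).astype(np.uint8)
w[:,:470]=0;w[:235]=0;w[305:]=0;w[:,545:]=0
k=max(cv2.findContours(w,0,2)[0],key=cv2.contourArea);print("scoop",cv2.minAreaRect(k),cv2.contourArea(k))
E
```

```text
wrist_force: [0.6, 0.2, 0.4]
gripper_width: 0.777
tcp_pos: [0.4612, 0.093, 0.2287]
tcp_pos: [0.3828, 0.1714, 0.2284]
scoop ((507.7563171386719, 259.87908935546875), (27.95574188232422, 31.354616165161133), 77.73522186279297) 561.0
```

View pics/c7.png

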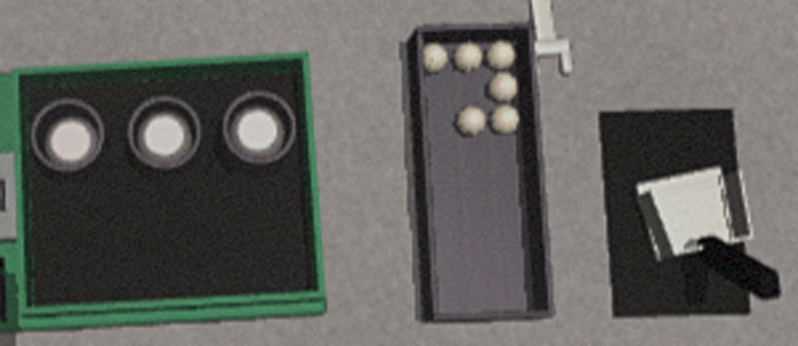

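The crop shows all three liners down on their spigots and six stones in the bin at about (415-440, 200-225). The scoop's nose points up-left, with the handle at about (530,283). I'll move above the scoop with the camera on its nose side.

```bash
python3 -m jog '1 4 -36 0 6.6;1 4 -36 0 6.6;1 4 -36 0 6.6;1 4 -36 0 6.6;1 4 -36 0 6.6'|sed -n 2p;python3 -m jog '1 4 -36 0 6.6;1 4 -36 0 6.6;1 4 -36 0 6.6;1 4 -36 0 6.6;1 4 -36 0 6.6'|sed -n 2p;python3 -m jog '1 4 -36 0 6.6;1 4 -36 0 6.6;1 4 -36 0 6.6;1 4 -36 0 6.6;1 4 -36 0 6.6'|sed -n 2p;python3 -m jog '1 4 -36 0 6.6;1 0 0 0 0;1 0 0 0 0;1 0 0 0 0;1 0 0 0 0'|sed -n 2,3p
python3 - <<'E'
from h import *
c=cap("wrist","w8.png");s=r.sense();print(np.array(s["joints"]).round(0),s["time_s"],c["o"].round(3))
E
```

```text
tcp_pos: [0.4025, -0.0101, 0.2285]
tcp_pos: [0.422, -0.1905, 0.2283]
tcp_pos: [0.4415, -0.3706, 0.2279]
tcp_pos: [0.4462, -0.4034, 0.229]
ee_rot: [[0.955, 0.297, 0.0], [0.297, -0.955, -0.0], [0.0, 0.0, -1.0]]
[-27.  20.  -3.  -0. -67. 134.] 27.05 [ 0.516 -0.383  0.382]
```

View pics/w8.png

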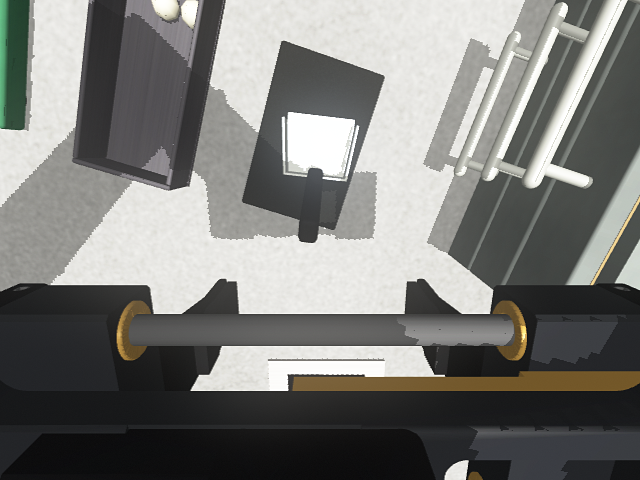

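Run:
```python
from h import *
c=cap("wrist");im=c["bgr"];g=cv2.cvtColor(im,cv2.COLOR_BGR2GRAY)
cv2.imwrite("pics/c9.png",cv2.resize(im[30:255,220:420],None,fx=2.6,fy=2.6,interpolation=cv2.INTER_CUBIC))
R=np.zeros_like(g);R[95:185,270:372]=1
k=max(cv2.findContours(((g>240)&(R>0)).astype(np.uint8),0,2)[0],key=cv2.contourArea)
p=cv2.approxPolyDP(k,6,True)[:,0];print(p.tolist())
for q in p: print(q,pt(c,*q,.0055).round(4),pt(c,*q,.038).round(4))
d=((g<60)).astype(np.uint8)
for v in range(170,244,6):
    i=np.where(d[v,285:340])[0]+285
    if v>184 or 1: print(v,i.min() if len(i) else None,i.max() if len(i) else None,len(i),end=" | ")
```

```text
[[288, 112], [288, 160], [303, 170], [312, 164], [340, 172], [354, 120]]
[288 112] [ 0.5451 -0.3376  0.0055] [ 0.5426 -0.3415  0.038 ]
[288 160] [ 0.4985 -0.3507  0.0055] [ 0.5001 -0.3535  0.038 ]
[303 170] [ 0.4933 -0.3692  0.0055] [ 0.4952 -0.3703  0.038 ]
[312 164] [ 0.5022 -0.3767  0.0055] [ 0.5034 -0.3772  0.038 ]
[340 172] [ 0.5032 -0.4082  0.0055] [ 0.5043 -0.406   0.038 ]
[354 120] [ 0.5581 -0.4057  0.0055] [ 0.5545 -0.4037  0.038 ]
170 None None 0 | 176 None None 0 | 182 None None 0 | 188 None None 0 | 194 None None 0 | 200 None None 0 | 206 None None 0 | 212 301 309 3 | 218 296 309 12 | 224 299 318 5 | 230 299 316 4 | 236 299 316 4 | 242 310 312 3 |
```

View pics/c9.png

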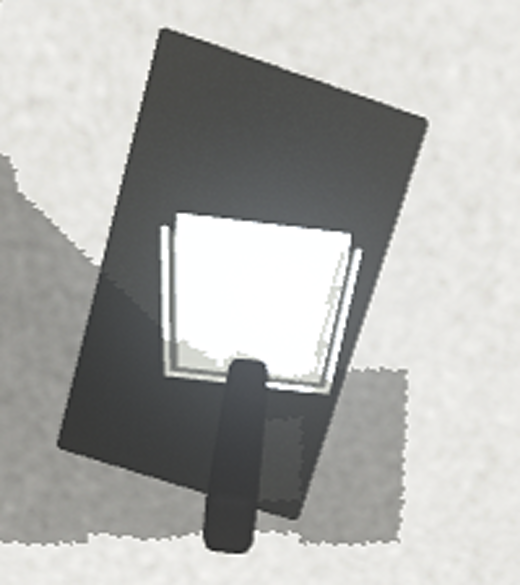

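The crop shows the scoop on its mat. The nose corners are at px (287,112) and (355,120), the handle's top end is at about (308,238), and the yaw is near 11°. I'll check the model points against the image.

Run:
```python
from h import *
c=cap("wrist")
def C(u,v): return (u/2.6+220,v/2.6+30)
a,b=pt(c,*C(175,213),.0055),pt(c,*C(351,233),.0055);print(a,b,np.linalg.norm(a-b))
e=a-b;h=np.array([e[1],-e[0]]);h/=np.linalg.norm(h);print("yaw",np.degrees(np.arctan2(h[1],h[0])))
o=(a+b)[:2]/2-.031*h
for x,z in((31,1.5),(-31,1.5),(-31,34),(-31,17),(-55,80),(-69,115)):
    u=proj(c,[*(o+x/1e3*h),z/1e3+.004]);print(x,z,((u-[220,30])*2.6).round(0))
print("grip",o-.055*h,"o",o)
m=[pt(c,*C(*q),.004)[:2] for q in((163,28),(427,120),(298,519),(59,446))];print("mat",np.mean(m,0),np.linalg.norm(m[0]-m[1]),np.linalg.norm(m[1]-m[2]),np.degrees(np.arctan2(*(m[0]-m[3])[::-1])))
```

```text
[ 0.54499018 -0.33693689  0.0055    ] [ 0.55878252 -0.40659895  0.0055    ] 0.07101430156987794
yaw 11.1991215711121
31 1.5 [263. 223.]
-31 1.5 [248. 380.]
-31 34 [246. 385.]
-31 17 [247. 382.]
-55 80 [237. 466.]
-69 115 [229. 529.]
grip [ 0.46752395 -0.38847078] o [ 0.52147665 -0.37778872]
mat [ 0.52365107 -0.36831404] 0.1072266865344444 0.16710193854629926 0.025741085697153648
```

```bash
python3 -m jog '1 11 8 0 -3;1 10 7 0 -3;1 0 0 -40 0;1 0 0 0 0;1 0 0 0 0'|sed -n 2,3p;python3 -m jog '1 0 0 -50 0;1 0 0 -40 0;1 0 0 -25 0;1 0 0 0 0;1 0 0 0 0'|sed -n '2,4p'; python3 -m jog '0 0 0 0 0;0 0 0 0 0;0 0 0 0 0;0 0 0 0 0;0 0 0 0 0';python3 -m jog '0 0 0 0 0;0 0 0 0 0;0 0 0 0 0;0 0 0 0 0;0 0 0 0 0'
```

```text
tcp_pos: [0.4677, -0.3895, 0.1898]
ee_rot: [[0.981, 0.195, 0.001], [0.195, -0.981, -0.001], [0.001, 0.002, -1.0]]
tcp_pos: [0.4686, -0.3899, 0.0758]
ee_rot: [[0.981, 0.195, 0.003], [0.195, -0.981, -0.002], [0.003, 0.003, -1.0]]
wrist_force: [0.3, 0.3, -0.5]
time_s: 29.02
tcp_pos: [0.4672, -0.389, 0.0735]
ee_rot: [[0.981, 0.195, -0.0], [0.195, -0.981, -0.0], [-0.0, 0.0, -1.0]]
wrist_force: [-0.8, -0.0, 0.0]
gripper_width: 0.518
gripper_force: 0.0
time_s: 29.65
tcp_pos: [0.4671, -0.3889, 0.0735]
ee_rot: [[0.981, 0.195, -0.0], [0.195, -0.981, 0.0], [-0.0, -0.0, -1.0]]
wrist_force: [-0.7, 0.4, -0.1]
gripper_width: 0.181
gripper_force: 29.9
```

```bash
python3 -m jog '0 0 0 20 0;0 0 0 40 0;0 0 0 45 0;0 -5 20 0 -3;0 -5 30 0 -3'|sed -n 2p;python3 -m jog '0 -5 30 0 -3;0 -5 40 0 0;0 -5 40 0 0;0 0 19 0 0;0 0 0 0 0'|sed -n 2p;python3 -m jog '0 0 0 0 0;0 0 0 0 0;0 0 0 0 0'
python3 - <<'E'
from h import *
c=cap("wrist","w10.png")
E
```

```text
tcp_pos: [0.4568, -0.3387, 0.1786]
tcp_pos: [0.4419, -0.2089, 0.1786]
time_s: 31.28
tcp_pos: [0.4421, -0.2105, 0.1783]
ee_rot: [[0.999, 0.038, -0.0], [0.038, -0.999, 0.0], [-0.0, -0.0, -1.0]]
wrist_force: [0.2, -0.5, -2.3]
gripper_width: 0.181
gripper_force: 29.9
```

View pics/w10.png

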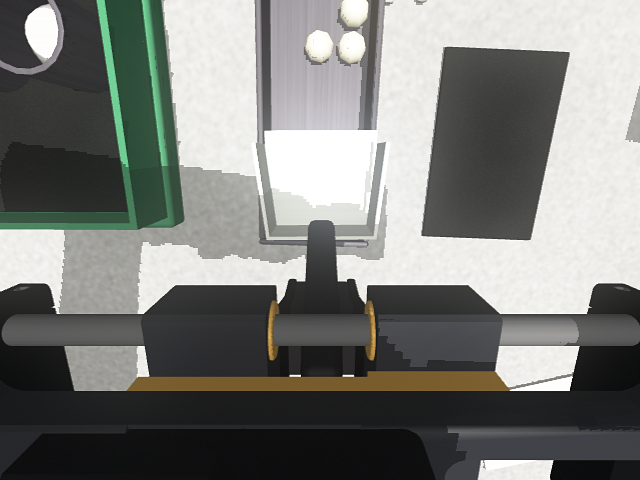

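The wrist view shows the scoop level in the grip, with its nose edge at (265–376, 131). The bin is ahead of it at columns 257–380, with stones at (319,47), (351,47) and (354,12). Next I'll measure the bin walls.

Run:
```python
from h import *
c=cap("wrist");g=cv2.cvtColor(c["bgr"],cv2.COLOR_BGR2GRAY)
for v in (80,100,122):
    print(v,"L",g[v,250:278].tolist(),"R",g[v,355:390].tolist())
print([pt(c,*q,.110).round(4) for q in((265,131),(376,131))])
for u in(256,257,378,381): print(u,pt(c,u,122,.052).round(4),pt(c,u,60,.052).round(4))
t=cap("top");g=cv2.cvtColor(t["bgr"],cv2.COLOR_BGR2GRAY)
print(g[176:206,430].tolist())
print(g[285:310,430].tolist())
print(g[280,398:420].tolist(),g[280,445:465].tolist())
for v in (190,300): print(pt(t,430,v,.052))
```

```text
80 L [238, 237, 237, 237, 239, 236, 147, 132, 152, 160, 162, 137, 102, 78, 81, 80, 80, 81, 81, 78, 95, 159, 178, 177, 175, 175, 177, 173] R [178, 180, 182, 184, 184, 186, 178, 112, 114, 117, 118, 103, 82, 84, 84, 85, 85, 82, 95, 138, 152, 158, 153, 139, 163, 243, 238, 237, 237, 238, 238, 238, 237, 235, 233]
100 L [235, 237, 239, 240, 241, 242, 239, 127, 148, 163, 167, 150, 119, 84, 89, 90, 89, 90, 90, 88, 94, 143, 185, 183, 183, 184, 183, 180] R [188, 190, 192, 190, 181, 119, 123, 123, 122, 123, 110, 92, 92, 93, 92, 93, 93, 103, 120, 163, 161, 156, 150, 203, 246, 241, 239, 236, 233, 233, 234, 235, 236, 238, 238]
122 L [238, 238, 239, 239, 239, 242, 239, 140, 147, 164, 171, 168, 142, 103, 101, 102, 102, 102, 103, 102, 104, 136, 193, 188, 190, 190, 189, 188] R [199, 201, 202, 194, 133, 136, 137, 137, 133, 112, 109, 108, 108, 108, 106, 112, 146, 161, 172, 165, 156, 177, 248, 244, 242, 241, 242, 242, 242, 242, 241, 240, 240, 239, 240]
[array([ 0.527 , -0.1734,  0.11  ]), array([ 0.5296, -0.2422,  0.11  ])]
256 [ 0.5364 -0.1571  0.052 ] [ 0.5798 -0.1577  0.052 ]
257 [ 0.5364 -0.1579  0.052 ] [ 0.5799 -0.1585  0.052 ]
378 [ 0.54   -0.2519  0.052 ] [ 0.5833 -0.2483  0.052 ]
381 [ 0.5401 -0.2543  0.052 ] [ 0.5834 -0.2506  0.052 ]
[131, 126, 128, 125, 122, 119, 120, 130, 123, 125, 124, 123, 110, 80, 72, 31, 20, 26, 28, 37, 65, 96, 113, 134, 160, 157, 142, 112, 87, 82]
[69, 71, 66, 70, 69, 72, 66, 64, 59, 62, 61, 60, 58, 63, 67, 67, 87, 99, 80, 47, 30, 34, 40, 39, 32]
[155, 154, 150, 152, 149, 149, 148, 147, 146, 143, 144, 138, 137, 136, 132, 125, 163, 171, 177, 171, 175, 172] [176, 177, 178, 174, 176, 177, 177, 178, 177, 174, 177, 176, 178, 178, 173, 179, 177, 179, 176, 178]
[ 0.66647097 -0.20634661  0.052     ]
[ 0.43427397 -0.19301059  0.052     ]
```

```bash
python3 -m jog '0 10 3 0 -1.5;0 10 3 0 0;0 0 0 -30 0;0 0 0 -20 0;0 0 0 0 0'|sed -n 2,4p;python3 - <<'E'
from h import *
c=cap("wrist","w11.png");g=cv2.cvtColor(c["bgr"],cv2.COLOR_BGR2GRAY)
s=r.sense();print(s["tcp_pos"])
for v in (60,90,110): print(v,"L",g[v,225:290:2].tolist(),"R",g[v,345:410:2].tolist())
E
```

```text
tcp_pos: [0.4617, -0.2036, 0.1271]
ee_rot: [[1.0, 0.013, -0.004], [0.013, -1.0, 0.0], [-0.004, -0.001, -1.0]]
wrist_force: [-0.5, 0.0, -0.9]
[ 0.46267876 -0.20388415  0.12832436]
60 L [241, 239, 236, 235, 235, 239, 241, 241, 239, 235, 231, 125, 152, 156, 119, 75, 76, 73, 76, 73, 132, 174, 171, 172, 169, 169, 172, 172, 172, 175, 167, 175, 172] R [130, 203, 234, 244, 249, 250, 252, 253, 254, 254, 253, 253, 253, 250, 247, 235, 120, 117, 83, 86, 85, 86, 86, 89, 140, 158, 152, 163, 241, 238, 235, 237, 236]
90 L [238, 237, 236, 237, 241, 241, 241, 241, 241, 238, 238, 236, 140, 158, 146, 97, 83, 83, 84, 83, 89, 183, 179, 176, 178, 174, 178, 179, 180, 182, 178, 181, 178] R [189, 193, 188, 185, 186, 186, 183, 186, 186, 182, 181, 184, 189, 188, 116, 118, 121, 90, 87, 87, 87, 87, 87, 137, 161, 152, 167, 240, 239, 238, 236, 234, 236]
110 L [239, 240, 240, 241, 241, 240, 241, 243, 242, 238, 237, 243, 122, 158, 164, 135, 92, 93, 92, 95, 91, 168, 186, 186, 187, 181, 186, 186, 187, 190, 190, 189, 188] R [199, 201, 195, 195, 197, 194, 193, 195, 193, 192, 190, 194, 194, 187, 125, 125, 124, 95, 95, 94, 94, 93, 110, 156, 160, 145, 243, 240, 239, 237, 234, 231, 231]
```

View pics/w11.png

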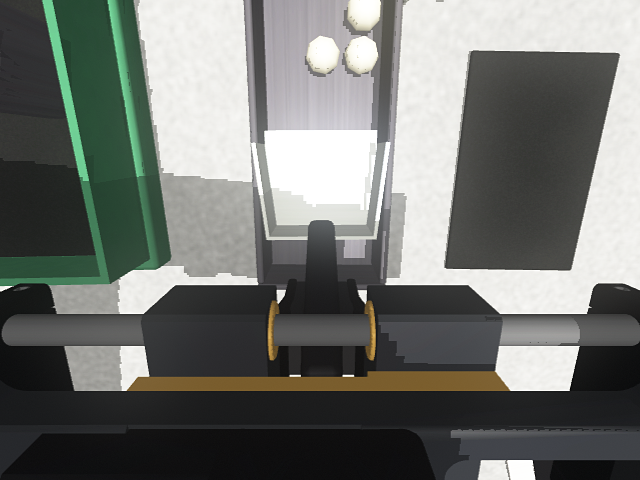

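The scoop is centred over the bin, within about 1 mm of the rim midline. I'll lower it in the free half.

```bash
python3 -m jog '0 0 -1 -20 -0.7;0 0 0 -15 0;0 0 0 -10 0;0 0 0 -6 0;0 0 0 0 0'|sed -n 2,4p;python3 -m jog '0 0 0 -2 0;0 0 0 0 0;0 0 0 0 0'|sed -n 2,4p
```

```text
tcp_pos: [0.4624, -0.205, 0.0777]
ee_rot: [[1.0, 0.001, 0.0], [0.001, -1.0, -0.0], [0.0, 0.0, -1.0]]
wrist_force: [-0.4, -1.0, -0.7]
tcp_pos: [0.4623, -0.205, 0.0758]
ee_rot: [[1.0, 0.0, 0.0], [0.0, -1.0, -0.0], [0.0, 0.0, -1.0]]
wrist_force: [-0.4, 0.4, -1.5]
```

```bash
python3 -m jog '0 0 0 -1.5 0;0 0 0 -0.5 0;0 5 0 0 0;0 10 0 0 0;0 10 0 0 0'|sed -n 2,4p;python3 -m jog '0 10 0 0 0;0 10 0 0 0;0 10 0 0 0;0 8 0 0 0;0 0 0 0 0'|sed -n 2,4p;python3 - <<'E'
from h import *
c=cap("wrist");cv2.imwrite("pics/w12.png",c["bgr"][0:300,160:480])
E
```

```text
tcp_pos: [0.487, -0.2052, 0.0744]
ee_rot: [[1.0, 0.001, -0.001], [0.001, -1.0, -0.0], [-0.001, 0.0, -1.0]]
wrist_force: [-3.6, -0.6, 6.3]
tcp_pos: [0.5262, -0.2053, 0.0744]
ee_rot: [[1.0, 0.001, 0.002], [0.001, -1.0, -0.001], [0.002, 0.001, -1.0]]
wrist_force: [-1.4, -0.2, 4.9]
```

View pics/w12.png

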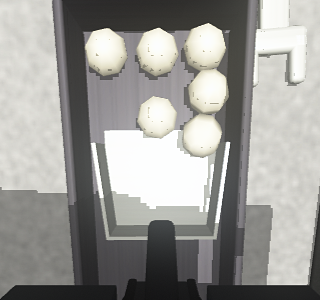

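The crop shows two stones at the nose and four ahead, all within the scoop's width. I've used all 14 views, so from here I'll detect stones numerically. Continuing the push.

```bash
python3 -m jog '0 10 0 0 0;0 10 0 0 0;0 8 0 0 0;0 0 0 0 0'|sed -n 2,4p;python3 -m jog '0 6 0 0 0;0 4 0 0 0;0 0 0 0 0'|sed -n 2,4p
cat >> h.py <<'E'
def stones(c,roi,z):
    """white slightly-yellow pebbles: blobs of warm bright pixels; roi=(u0,v0,u1,v1)"""
    u0,v0,u1,v1=roi;im=c["bgr"][v0:v1,u0:u1].astype(int)
    m=((im[...,2]-im[...,0]>10)&(im[...,2]>110)).astype(np.uint8)
    m=cv2.morphologyEx(m,cv2.MORPH_CLOSE,np.ones((3,3)))
    d=cv2.distanceTransform(m,cv2.DIST_L2,5);out=[]
    while d.max()>3:
        _,mx,_,p=cv2.minMaxLoc(d);out.append((p[0]+u0,p[1]+v0,round(mx,1),pt(c,p[0]+u0,p[1]+v0,z).round(3)[:2].tolist()))
        cv2.circle(d,p,int(mx*1.3),0,-1)
    return out,m
E
python3 - <<'E'
from h import *
c=cap("wrist")
o,m=stones(c,(230,0,410,250),.018)
for x in o[:14]: print(x)
s=r.sense();h=np.array(s["tcp_pos"])
print("nose px",[proj(c,[h[0]+.0862,h[1]+y,.0065]).round(0) for y in(.0375,-.0375)])
for row in cv2.resize(m,None,fx=.45,fy=.25,interpolation=cv2.INTER_AREA): print("".join(".#"[int(v>0)] for v in row))
E
```

```text
tcp_pos: [0.5537, -0.2053, 0.0744]
ee_rot: [[1.0, 0.001, 0.001], [0.001, -1.0, -0.001], [0.001, 0.001, -1.0]]
wrist_force: [-1.6, 0.0, 6.0]
tcp_pos: [0.5628, -0.2053, 0.0745]
ee_rot: [[1.0, 0.001, -0.0], [0.001, -1.0, -0.0], [-0.0, 0.0, -1.0]]
wrist_force: [-3.4, -0.4, 6.9]
(355, 134, 7.2, [0.647, -0.226])
(336, 159, 7.2, [0.633, -0.215])
(314, 135, 6.4, [0.646, -0.202])
(346, 177, 6.4, [0.622, -0.221])
(348, 127, 5.6, [0.651, -0.222])
(270, 133, 5.4, [0.647, -0.176])
(346, 120, 5.2, [0.655, -0.221])
(305, 129, 5.2, [0.65, -0.197])
(345, 114, 5.0, [0.658, -0.22])
(257, 127, 5.0, [0.651, -0.169])
(341, 149, 5.0, [0.638, -0.218])
(281, 126, 5.0, [0.651, -0.183])
(277, 131, 5.0, [0.648, -0.18])
(263, 132, 5.0, [0.648, -0.172])
nose px [array([259., 131.]), array([380., 131.])]
.................................................................................
.................................................................................
.................................................................................
.....................................................................
[... 4068 characters left out ...]
.........########...........................
.................................................................................
.................................................................................
.................................................................................
.................................................................................
.................................................................................
.................................................................................
.................................................................................
.................................................................................
```

Six stones are visible as rings: three in the scoop and three in the front row. The left stone lines up with the scoop's left wall, so I'll shift left before finishing the push.

```bash
python3 -m jog '0 -10 0 0 0;0 0 3 0 0;0 0 1.5 0 0;0 0 0 0 0'|sed -n 2,4p;python3 -m jog '0 6 0 0 0;0 6 0 0 0;0 4 0 0 0;0 4 0 0 0;0 0 0 0 0'|sed -n 2,4p
cat >> h.py <<'E'
def ascii(c,roi):
    _,m=stones(c,roi,.018);s=r.sense();h=np.array(s["tcp_pos"])
    m=cv2.resize(m,None,fx=.45,fy=.25,interpolation=cv2.INTER_AREA)
    for i,row in enumerate(m):
        if row.any(): print("%3d"%(i*4+roi[1]),"".join(".#"[int(v>0)] for v in row))
    print("nose px",[proj(c,[h[0]+.0862,h[1]+y,.0065]).round(0) for y in(.0375,-.0375)],"u=col/.45+",roi[0])
E
python3 -c "
from h import *
ascii(cap('wrist'),(230,0,410,250))"
```

```text
tcp_pos: [0.5537, -0.2009, 0.0744]
ee_rot: [[1.0, 0.001, 0.001], [0.001, -1.0, -0.001], [0.001, 0.001, -1.0]]
wrist_force: [0.4, -3.2, 5.9]
tcp_pos: [0.5695, -0.2005, 0.0745]
ee_rot: [[1.0, 0.0, -0.008], [0.0, -1.0, 0.0], [-0.008, -0.0, -1.0]]
wrist_force: [-9.8, -0.0, 14.1]
108 ..................######.................####.............#####....#.............
112 ...............###......###...........##.........##.....####........##...........
116 ..............#............##........##............##..###............#..........
120 .............##.............#.......###.............#####........................
124 ............##..............##......##..............#####..............#.........
128 ............##..............##......##..............#####.............##.........
132 .............#.............###......###............#######...........###.........
136 ..............#...........###........###...........#########........##...........
140 ..............###........###.........#####.......###...########.######...........
144 ...............############..........#########
[... 1035 characters left out ...]
.....##.........................
196 .......................................####............##........................
200 .......................................###..............#........................
204 ........................................##..............##.......................
208 ........................................#######.....######.......................
212 ........................................################.........................
216 ...........................................###########...........................
220 .................................................##..............................
nose px [array([259., 130.]), array([380., 130.])] u=col/.45+ 230
```

```bash
python3 -m jog '0 3 0 0 0;0 3 0 0 0;0 0 0 0 0;0 0 0 0 0'|sed -n 2,4p
python3 -c "
from h import *
ascii(cap('wrist'),(230,0,410,250))"
```

```text
tcp_pos: [0.5712, -0.2002, 0.0742]
ee_rot: [[1.0, -0.001, -0.018], [-0.001, -1.0, 0.002], [-0.018, -0.002, -1.0]]
wrist_force: [-17.0, 2.9, 20.2]
108 ............................................###...............#####..............
112 .................##########............#####.....#........####.....###...........
116 ................#..........##.........##..........###...###...........##.........
120 ...............#.............#.......##.............##.###.............#.........
124 ..............##..............#.....###..............#####.......................
128 .............##..............##.....###..............####..............#.........
132 ..............#..............###.....##.............######.............#.........
136 ..............##............###......###............#######...........##.........
140 ...............##..........###........###..........##########......####..........
144 ................###......####.........######....#####.#################..........
148 .................###########......#######################...###.##.####..........
152 ....
[... 905 characters left out ...]
.....##.....#...................
196 ..................................#.....###............##....#...................
200 .......................................###..............##.......................
204 ........................................##..............##...#...................
208 ........................................#################........................
212 .........................................###############.........................
216 ...........................................############..........................
220 ...............................................######............................
nose px [array([258., 129.]), array([381., 129.])] u=col/.45+ 230
```

The right stone overlaps the scoop's right wall by about 3 mm, which jams it. I'll back off, recentre and push again.

```bash
python3 -m jog '0 -8 0 0 0;0 -4 -3 0 0;0 0 0 0 0;0 6 0 0 0;0 6 0 0 0'|sed -n 2,4p; python3 -m jog '0 3 0 0 0;0 3 0 0 0;0 0 0 0 0;0 0 0 0 0'|sed -n 2,4p
python3 -c "
from h import *
ascii(cap('wrist'),(230,0,410,250))"
```

```text
tcp_pos: [0.5718, -0.2035, 0.0742]
ee_rot: [[1.0, -0.001, -0.019], [-0.001, -1.0, 0.001], [-0.019, -0.001, -1.0]]
wrist_force: [-21.1, 3.0, 23.8]
tcp_pos: [0.5735, -0.2033, 0.0738]
ee_rot: [[1.0, -0.002, -0.027], [-0.002, -1.0, 0.002], [-0.027, -0.002, -1.0]]
wrist_force: [-23.3, 4.9, 25.2]
112 .....................#####................#####............#####.##..............
116 .................######..####..........####.............####........##...........
120 ................#..........###........##..........###...##............#..........
124 ...............#..............#.....###.............#.###..............#.........
128 ..............##..............#.....###..............####..............#.........
132 ..............##..............##....##..............#####..............#.........
136 ..............##..............##....##..............######............##.........
140 ...............#.............###.....##............########..........##..........
144 ................#..........####......#####........###.############.####..........
148 ................####.....#####
[... 965 characters left out ...]
...####......#..................
196 ................................######..####..........###.....#..................
200 ..........................#......##########.............##..###..................
204 ..................................#############################..................
208 .............................#########..###################......................
212 ...........................##.......#...#################........................
216 ..........................................##############.........................
220 .............................................#########....##.....................
nose px [array([258., 128.]), array([381., 128.])] u=col/.45+ 230
```

```bash
python3 -m jog '0 -8 0 0.5 0;0 0 2 0 1;0 4 -4 0 -2;0 4 4 0 2;0 3 -4 0 -2'|sed -n '2p;4p'; python3 -m jog '0 2 4 0 2;0 2 -4 0 -2;0 1 2 0 1;0 0 0 0 0;0 0 0 0 0'|sed -n 2,4p
python3 -c "
from h import *
c=cap('wrist');ascii(c,(230,0,410,250));print(pt(c,315,133,.018),pt(c,315,133,.024))"
```

```text
tcp_pos: [0.5763, -0.2048, 0.0737]
wrist_force: [-24.7, 9.1, 26.1]
tcp_pos: [0.5791, -0.2037, 0.0732]
ee_rot: [[0.999, -0.004, -0.033], [-0.004, -1.0, 0.003], [-0.033, -0.003, -0.999]]
wrist_force: [-25.8, 2.6, 23.6]
120 .............................................................#####...............
124 ........................................#####.####.......#####......##...........
128 ......................................####.........#....###...........#..........
132 .....................####...###......##.............#..###.............#.........
136 ...................##.........###....##..............#####.............##........
140 ..................##...........##...###..............#####.............##........
144 .................###............#######.............######.............#.........
148 .................####............######.............#######...........##.........
152 .................###.............##...#............#########........######.......
156 .................###............###...####.......###.....#################.......
160 ..................#
[... 966 characters left out ...]
#####################.....................
208 ..............................#######....####################.##.................
212 .............................##...###....#######################.................
216 .........................................#####################...................
220 ...................................##.....################..###..................
224 .............................................#############.......................
228 ...............................................########..........................
nose px [array([257., 127.]), array([381., 127.])] u=col/.45+ 230
[ 0.66163153 -0.20131283  0.018     ] [ 0.66150665 -0.20143549  0.024     ]
```

The wiggle worked: all six stones are now at least 8 mm inside the nose. I'll relax the push, lift slowly and check.

```bash
python3 -m jog '0 -3 0 0 0;0 -3 0 1 0;0 -1 0 3 0;0 -2 0 5 0;0 0 0 0 0'|sed -n '2,4p'; python3 -m jog '0 -3 0 4 0;0 -3 0 4 0;0 -3 0 2 0;0 0 0 0 0;0 0 0 0 0'|sed -n 2,4p
python3 -c "
from h import *
c=cap('wrist');ascii(c,(230,0,410,250))"
```

```text
tcp_pos: [0.5792, -0.2032, 0.0802]
ee_rot: [[1.0, -0.002, -0.012], [-0.002, -1.0, 0.002], [-0.012, -0.002, -1.0]]
wrist_force: [-5.5, -0.1, -3.1]
tcp_pos: [0.5761, -0.2035, 0.0936]
ee_rot: [[1.0, 0.001, 0.002], [0.001, -1.0, -0.0], [0.002, 0.0, -1.0]]
wrist_force: [-0.6, -0.0, -2.3]
120 ............................................................#####................
124 ........................................................###.......##.............
128 .........................................###...........##............#...........
132 ......................................####.....###....##.............#...........
136 .....................................##..........##..###.............#...........
140 ....................###...###.......##.............#####...#..........#..........
144 ..................##.......###.....##..............######............#...........
148 ................###..........##....###.............######...........#............
152 ................##............##...###.............#########......###............
156 ...............####.............#...##
[... 1043 characters left out ...]
.....###...##...................
208 .........................................###..........####.......................
212 .......................................###################.......................
216 .........................................#################..##...................
220 .........................................##################......................
224 .........................................################........................
228 .................................#..........###########..........................
232 ................................................#####............................
nose px [array([264., 133.]), array([375., 133.])] u=col/.45+ 230
```

```bash
python3 -m jog '0 -2 0 0 0;0 -4 0 0 0;0 -6 0 0 0;0 -8 0 0 0;0 -8 0 0 0'|sed -n '2p'; python3 -m jog '0 -8 0 0 0;0 -8 0 0 0;0 -8 0 0 0;0 -8 0 0 0;0 -6 0 0 0'|sed -n '2p'; python3 -m jog '0 -3 0 0 0;0 0 0 0 0;0 24 0 0 0;0 18 0 0 0;0 13 0 0 0'|sed -n '2p'; python3 -m jog '0 9 0 0 0;0 5 0 0 0;0 2 0 0 0;0 0 0 0 0'|sed -n '2,4p'
python3 -c "
from h import *
c=cap('wrist');ascii(c,(230,0,410,250))"
```

```text
tcp_pos: [0.5465, -0.2035, 0.0931]
tcp_pos: [0.5086, -0.2035, 0.0931]
tcp_pos: [0.5622, -0.2034, 0.0929]
tcp_pos: [0.5683, -0.2039, 0.0933]
ee_rot: [[1.0, -0.001, -0.02], [-0.001, -1.0, 0.001], [-0.02, -0.001, -1.0]]
wrist_force: [-18.1, 0.2, 12.6]
108 .....................................########..........###.......................
112 ..................................#..........#.......###..........#..............
116 ................................##............#.....###...........#..............
120 ...............................##..............#...###............##.............
124 ...............................#...............#...###.............#.............
128 ...............................##.............##...###............##.............
132 ...............................##............###########.........##..............
136 ................................###..#....####..........##......###..............
140 ......................................#######.............#......................
144 ..........................................##..............#..............
[... 1008 characters left out ...]
##.............#................
196 ...............................####............####..............................
200 ...............................######..........#.##............#.................
204 ................................#######......##...##.........##..................
208 .....................##..........############......#########.....................
212 ...................................##########......##...##.......................
220 ............................#..##................................................
224 .......................................##........................................
nose px [array([263., 130.]), array([376., 130.])] u=col/.45+ 230
```

```bash
python3 -m jog '0 -6 0 0 0;0 -6 0 0 0;0 -6 0 0 0;0 -6 0 0 0;0 -4 0 0 0'|sed -n '2p'; python3 -m jog '0 -2 0 0 0;0 0 0 0 0;0 0 0 0 0'|sed -n '2,4p'
python3 -c "
from h import *
c=cap('wrist');ascii(c,(230,0,410,250))"
```

```text
tcp_pos: [0.549, -0.2034, 0.093]
tcp_pos: [0.5474, -0.2035, 0.0931]
ee_rot: [[1.0, 0.0, 0.0], [0.0, -1.0, -0.0], [0.0, 0.0, -1.0]]
wrist_force: [-0.5, 0.9, -2.2]
 72 .........................................................######..................
 76 ....................................########...........##........................
 80 ..................................##.........##......###..........##.............
 84 .................................#............##....###............#.............
 88 ................................#..............#....###............##............
 92 ...............................##..............##..####............##............
 96 ...............................##.............###...###...........###............
100 ................................##...........###....####..........##.............
104 ................................####.......####.....#####.......###..............
108 .................................#############........###########................
112 ...................................########..............#####............
[... 1523 characters left out ...]
##............#.................
204 ................................##...........#....##.........##..................
208 .................................###......####.....######........................
212 ...................................#########............#........................
216 .................................................##..............................
220 .........................................#.......................................
224 .........................................###.....................................
228 ................................####..............#..............................
nose px [array([264., 133.]), array([376., 133.])] u=col/.45+ 230
```

Four stones are well inside the scoop and two are left on the bin floor. I'll carry the four to the tub gently.

```bash
python3 -m jog '0 0 0 6 0;0 0 0 12 0;0 0 0 15 0;0 0 0 15 0;0 0 0 15 0'|sed -n '2p'; python3 -m jog '0 -2 0 12 0;0 -4 0 6 0;0 -6 4 2 0;0 -8 8 0 0;0 -8 12 0 0'|sed -n '2p';python3 -m jog '0 -8 14 0 0;0 -8 14 0 0;0 -8 14 0 0;0 -8 14 0 0;0 -8 14 0 0'|sed -n '2p';python3 -m jog '0 -8 14 0 0;0 -8 14 0 0;0 -8 14 0 0;0 -8 14 0 0;0 -8 14 0 0'|sed -n '2p';python3 -m jog '0 -8 14 0 0;0 -8 14 0 0;0 -8 14 0 0;0 -8 14 0 0;0 -8 14 0 0'|sed -n '2p';python3 -m jog '0 -6 9 0 0;0 -4 5 0 0;0 -2 2 0 0;0 0 0 0 0;0 0 0 0 0'|sed -n '2,4p'
python3 -c "
from h import *
c=cap('wrist');ascii(c,(230,0,410,250))"
```

```text
tcp_pos: [0.5473, -0.2035, 0.1576]
tcp_pos: [0.5181, -0.1788, 0.1755]
tcp_pos: [0.4786, -0.1085, 0.1761]
tcp_pos: [0.4387, -0.0386, 0.1761]
tcp_pos: [0.3986, 0.0314, 0.1761]
tcp_pos: [0.3873, 0.0463, 0.1761]
ee_rot: [[1.0, -0.0, 0.0], [-0.0, -1.0, -0.0], [0.0, 0.0, -1.0]]
wrist_force: [-0.1, -0.6, -2.4]
132 ........................................###########..............................
136 ......................................###.......#..##............................
140 .....................................#..............#............................
144 .....................................#...............#...........................
148 ....................................##...........................................
152 ....................##......#.......##...........................................
156 ..................##...........#.....##..........................................
160 ................###............##.....###........................................
164 ................##..............#......#####.......#.............................
168 ................#
[... 548 characters left out ...]
#..............#................
196 ...............................##..............####..............................
200 ...............................##..............#.##............#.................
204 ................................##............#...##..........#..................
208 .................................####......###.....######........................
212 ...................................#########...........##........................
216 ..................................................#..............................
228 ...............................#.................................................
nose px [array([279., 138.]), array([361., 138.])] u=col/.45+ 230
```

```bash
python3 -m jog '0 -2 0 -4 0;0 -4 0 -5 0;0 -4 0 -3 0;0 -2 0 0 0;0 0 0 0 0'|sed -n '2,4p'; python3 -m jog '0 42 0 0 0;0 -45 0 0 0;0 0 0 0 0;0 0 0 0 0'|sed -n '2,4p'
python3 -c "
from h import *
c=cap('wrist');ascii(c,(230,0,410,250))"
```

```text
tcp_pos: [0.3751, 0.0466, 0.1642]
ee_rot: [[1.0, 0.001, 0.0], [0.001, -1.0, 0.0], [0.0, -0.0, -1.0]]
wrist_force: [0.3, -0.8, -2.3]
tcp_pos: [0.3729, 0.0469, 0.1647]
ee_rot: [[1.0, 0.001, 0.002], [0.001, -1.0, 0.001], [0.002, -0.001, -1.0]]
wrist_force: [0.1, -0.2, -1.4]
  0 .........############...................................######....#####..........
  4 ..........#########......................................#############...........
  8 .............##...........................................##########.............
 12 ..##..........#.............................................#####................
 16 ..##..........##.................................................................
 20 ..##..........###................................................................
 24 .###..........###................................................................
 28 ..###........####................................................................
 32 ...###.......####................................................................
 36 ....###..########.................................
[... 343 characters left out ...]
................................
 92 .................................##..........#...................................
 96 ................................###..........##..................................
100 ................................###..........##..................................
104 ................................###..........##..................................
108 .................................##.........##...................................
112 ..................................###....####....................................
116 ....................................######.......................................
nose px [array([278., 138.]), array([363., 138.])] u=col/.45+ 230
```

Run:
```python
from h import *
c=cap('wrist')
for q in ((317,100),(253,26),(247,2),(375,2)): print(q,pt(c,*q,.052).round(3))
t=cap('top')
im=t["bgr"].astype(int);m=((im[...,2]-im[...,0]>10)&(im[...,2]>110)).astype(np.uint8)
n,l,st,ce=cv2.connectedComponentsWithStats(m)
for i in range(1,n):
    if 20<st[i,4]<400 and 220<ce[i][0]<480 and 170<ce[i][1]<330: print(st[i],ce[i].round(0),pt(t,*ce[i],.052).round(3),pt(t,*ce[i],.018).round(3))
```

```text
(317, 100) [0.484 0.049 0.052]
(253, 26) [0.531 0.093 0.052]
(247, 2) [0.545 0.097 0.052]
(375, 2) [0.545 0.01  0.052]
[445 148  18  50 272] [452. 173.] [ 0.704 -0.255  0.052] [ 0.714 -0.264  0.018]
[420 195  11  11  82] [425. 200.] [ 0.645 -0.195  0.052] [ 0.653 -0.202  0.018]
[434 194  10  11  83] [438. 199.] [ 0.646 -0.223  0.052] [ 0.654 -0.231  0.018]
[269 226  16  15 148] [276. 232.] [0.582 0.122 0.052] [0.589 0.125 0.018]
[288 240  11  11  85] [293. 245.] [0.555 0.086 0.052] [0.56  0.089 0.018]
[327 241  11  11  84] [332. 246.] [0.551 0.004 0.052] [0.556 0.004 0.018]
[281 254  10  11  90] [285. 259.] [0.526 0.103 0.052] [0.53  0.106 0.018]
[308 275  10  12  92] [313. 281.] [0.479 0.047 0.052] [0.482 0.048 0.018]
[321 318  15  21  50] [329. 328.] [0.382 0.015 0.052] [0.381 0.015 0.018]
```

Four stones are in the tub at about (0.48–0.55, 0.00–0.10), and two are still in the bin. I'll go back for them.

```bash
python3 -m jog '0 0 0 15 0;0 15 -40 0 0;0 18 -43 0 0;0 18 -43 0 0;0 18 -43 0 0'|sed -n '2p'; python3 -m jog '0 18 -43 0 0;0 18 -41 0 0;0 0 0 -30 0;0 0 0 -30 0;0 0 0 0 0'|sed -n '2p'; python3 -m jog '0 0 0 0 0;0 0 0 -20 0;0 0 0 -15 0;0 0 0 -3 0;0 0 0 0 0'|sed -n '2,4p'
```

```text
tcp_pos: [0.4422, -0.1241, 0.1795]
tcp_pos: [0.4756, -0.2066, 0.1171]
tcp_pos: [0.4776, -0.2065, 0.0815]
ee_rot: [[1.0, 0.001, 0.001], [0.001, -1.0, -0.0], [0.001, 0.0, -1.0]]
wrist_force: [0.4, 1.1, -1.5]
```

```bash
python3 -m jog '0 0 0 -3 0;0 0 0 -2 0;0 0 0 -2 0;0 0 0 -1 0;0 0 0 0 0'|sed -n '2p;4p'; python3 -m jog '0 5 0 0 0;0 10 0 0 0;0 12 0 0 0;0 12 0 0 0;0 12 0 0 0'|sed -n '2p;4p'; python3 -m jog '0 12 0 0 0;0 10 0 0 0;0 5 0 0 0;0 0 0 0 0'|sed -n '2p;4p'
python3 -c "
from h import *
c=cap('wrist');ascii(c,(230,0,410,250))"
```

```text
tcp_pos: [0.4771, -0.2067, 0.0744]
wrist_force: [-4.1, 0.8, 8.1]
tcp_pos: [0.5283, -0.2069, 0.0745]
wrist_force: [-4.2, -0.1, 5.9]
tcp_pos: [0.5561, -0.2069, 0.0743]
wrist_force: [-1.4, -0.0, 5.2]
 84 ....................................####..............####.......................
 88 ................................##........#.........###...........#..............
 92 ..............................##...........##......###............#..............
 96 .............................#..............##....###.............##.............
100 ............................#................#....###.............##.............
104 ............................#................#....####............##.............
108 ............................##..............##....####...........###.............
112 ............................##............####.....###...........##..............
116 .............................###.........####......####.........##...............
120 ..............................######.#######.........############................
124 ................................########................######...................
nose px [array([259., 131.]), array([380., 131.])] u=col/.45+ 230
```

```bash
python3 -m jog '0 7 0 0 0;0 5 2 0 1;0 4 -4 0 -2;0 3 4 0 2;0 3 -4 0 -2'|sed -n '2p;4p'; python3 -m jog '0 2 4 0 2;0 2 -4 0 -2;0 1 2 0 1;0 0 0 0 0;0 0 0 0 0'|sed -n '2,4p'
python3 -c "
from h import *
c=cap('wrist');ascii(c,(230,0,410,250))"
```

```text
tcp_pos: [0.5771, -0.2076, 0.0737]
wrist_force: [-7.3, 9.5, 9.2]
tcp_pos: [0.5825, -0.2068, 0.0734]
ee_rot: [[1.0, -0.001, 0.001], [-0.001, -1.0, -0.0], [0.001, 0.0, -1.0]]
wrist_force: [-1.9, 0.6, 4.8]
140 ............................................##......##...........................
144 ..........................................##..........##.........................
148 ..........................###.....#......##............##........................
152 .........................#..........#....##.............#........................
156 .......................##.............####...............#.......................
160 .......................#..............####...............#.......................
164 .......................#..............#..##.............#........................
168 .......................#..............#..###.....................................
172 .......................##.............#....####..................................
176 .........................##.........#........########............................
180 ...........................##..#####.............................................
nose px [array([259., 131.]), array([380., 131.])] u=col/.45+ 230
```

Both stones are deep inside the scoop. I'll lift gently, carry them over and tip them in at a fresh spot in the tub.

```bash
python3 -m jog '0 -2 0 1 0;0 -4 0 3 0;0 -4 0 6 0;0 -3 0 10 0;0 0 0 15 0'|sed -n '2p;4p'; python3 -m jog '0 0 0 15 0;0 0 0 15 0;0 0 0 15 0;0 0 0 12 0;0 0 0 10 0'|sed -n '2p;4p'
python3 -c "
from h import *
c=cap('wrist');ascii(c,(230,0,410,250))"
```

```text
tcp_pos: [0.5686, -0.2065, 0.1087]
wrist_force: [0.4, 0.1, -1.1]
tcp_pos: [0.5692, -0.2064, 0.1759]
wrist_force: [-0.7, 0.7, -1.9]
140 .............................................#...................................
144 ..........................................##.....................................
148 .........................#...............##...........#..........................
152 .......................##...........#...##.............#.........................
156 ......................##.............####..............#.........................
160 ......................#..............####..............##........................
164 ......................##..............###..............##........................
168 ......................##.............##.##.......................................
172 .......................##................###.....................................
176 .........................#.........#.......####..................................
180 ...........................#####.##..............................................
nose px [array([279., 137.]), array([362., 137.])] u=col/.45+ 230
```

```bash
python3 -m jog '0 -2 2 0 0;0 -4 5 0 0;0 -6 8 0 0;0 -8 10 0 0;0 -9 10 0 0'|sed -n '2p'; python3 -m jog '0 -9 10 0 0;0 -9 10 0 0;0 -9 10 0 0;0 -9 10 0 0;0 -9 10 0 0'|sed -n '2p';python3 -m jog '0 -9 10 0 0;0 -9 10 0 0;0 -9 10 0 0;0 -9 10 0 0;0 -9 10 0 0'|sed -n '2p';python3 -m jog '0 -9 10 0 0;0 -9 10 0 0;0 -9 10 0 0;0 -9 10 0 0;0 -9 8 0 0'|sed -n '2p';python3 -m jog '0 -8 6 0 0;0 -6 4 -4 0;0 -4 2 -5 0;0 -2 0 -3 0;0 0 0 0 0'|sed -n '2,4p'
python3 -c "
from h import *
c=cap('wrist');ascii(c,(230,0,410,250))"
```

```text
tcp_pos: [0.5394, -0.1706, 0.175]
tcp_pos: [0.4946, -0.1208, 0.1751]
tcp_pos: [0.4496, -0.0708, 0.1751]
tcp_pos: [0.4046, -0.0228, 0.1751]
tcp_pos: [0.385, -0.0117, 0.1627]
ee_rot: [[1.0, 0.0, -0.001], [0.0, -1.0, -0.0], [-0.001, 0.0, -1.0]]
wrist_force: [-0.9, 0.2, -1.1]
  0 .......................#............###..........................................
  4 .......................##............###.........................................
  8 .......................###...........##..........................................
 12 ........................####.......####..........................................
 16 .........................#############...........................................
 20 ..........................###########............................................
 24 ............................######...............................................
104 ..##.............................................................................
108 .##........##....................................................................
112 #..........###...................................
[... 774 characters left out ...]
......#.........................
156 ......................#..............####..............#.........................
160 ......................#...............###..............##........................
164 .....................................#.##..............##........................
168 ........................................#........................................
172 .......................##.................##.....................................
176 .........................#.........#.......####..................................
180 ...........................#####.#...............................................
nose px [array([277., 137.]), array([363., 137.])] u=col/.45+ 230
```

```bash
python3 -m jog '0 -4 3 0 0;0 -4 3 0 0;0 0 0 0 0;0 42 0 0 0;0 -45 0 0 0'|sed -n 2p; python3 -m jog '0 0 0 0 0;0 0 0 0 0'|sed -n '2p;4p'
python3 - <<'E'
from h import *
c=cap('wrist');ascii(c,(230,0,410,250))
t=cap('top')
im=t["bgr"].astype(int);m=((im[...,2]-im[...,0]>10)&(im[...,2]>110)).astype(np.uint8)
n,l,st,ce=cv2.connectedComponentsWithStats(m)
for i in range(1,n):
    if 20<st[i,4]<400 and 220<ce[i][0]<480 and 170<ce[i][1]<330: print(st[i],pt(t,*ce[i],.052).round(3))
E
```

```text
tcp_pos: [0.3792, -0.004, 0.1611]
tcp_pos: [0.3747, -0.0053, 0.1636]
wrist_force: [0.5, 0.8, 0.2]
  0 .............................##############......................................
  4 ..............................###########........................................
  8 ................................######...........................................
 76 ....................................................##...........................
 80 .................................................###.....#.......................
 84 ...............................................##................................
 88 .......#....##................................##...........#.....................
 92 .....##........#.............................##............##....................
 96 ....##.........###...........................##...........###....................
100 ....#..........###............................##.........###.....................
104 ....#...........##............#...............####.....####......................
108 ....#..........###.........##...................####
[... 339 characters left out ...]
..................................
128 ..........................##.........#...........................................
132 ...........................###....###............................................
136 .............................######..............................................
nose px [array([277., 137.]), array([363., 138.])] u=col/.45+ 230
[445 148  18  50 278] [ 0.702 -0.255  0.052]
[269 226  16  14 147] [0.583 0.122 0.052]
[288 240  11  10  85] [0.556 0.086 0.052]
[328 241  11  11  88] [0.551 0.003 0.052]
[267 262  11  12  95] [0.508 0.131 0.052]
[343 271  11  11  88] [ 0.487 -0.027  0.052]
[309 276  11  11  95] [0.479 0.044 0.052]
[326 280  10  11  87] [0.469 0.01  0.052]
```

All six stones are in the tub, and the scoop and bin are empty. I'll take the scoop back to its mat.

```bash
python3 -m jog '0 -4 0 8 0;0 0 0 12 0;0 11 -46 0 0;0 12 -46 0 0;0 12 -46 0 0'|sed -n '2p'; python3 -m jog '0 12 -46 0 0;0 12 -46 0 0;0 12 -46 0 0;0 12 -46 0 0;0 12 -45 0 0'|sed -n '2p';python3 -m jog '0 0 0 0 0;0 0 0 -40 0;0 0 0 -30 0;0 0 0 -15 0;0 0 0 0 0'|sed -n '2p;4p'
python3 - <<'E'
from h import *
c=cap('top');g=c["bgr"].max(2)
for q in(( .4387,-.313),( .6087,-.313),( .6087,-.423),( .4387,-.423)): print(proj(c,(*q,.004)).round(0))
print(r.sense()["tcp_pos"])
E
```

```text
tcp_pos: [0.4062, -0.1449, 0.1844]
tcp_pos: [0.4658, -0.3744, 0.1841]
tcp_pos: [0.465, -0.372, 0.0978]
wrist_force: [-0.1, 0.6, -0.9]
[481. 298.]
[476. 220.]
[526. 219.]
[533. 297.]
[ 0.46575761 -0.37251312  0.09893646]
```

```bash
python3 -m jog '0 0 0 -12 0;0 0 0 -8 0;0 0 0 -4 0;0 0 0 -1.5 0;0 0 0 0 0'|sed -n '2p;4p'; python3 -m jog '0 0 0 -1 0;0 0 0 -1 0;0 0 0 0 0'|sed -n '2p;4p'
```

```text
tcp_pos: [0.4653, -0.3726, 0.0727]
wrist_force: [-0.3, 0.3, -1.9]
tcp_pos: [0.4655, -0.3728, 0.0721]
wrist_force: [-3.2, 1.4, 5.8]
```

```bash
python3 -m jog '0 0 0 -1 0;0 0 0 0 0;0 0 0 1 0;0.4 0 0 0 0;.7 0 0 0 0'|sed -n '2p;4p'; python3 -m jog '.7 0 0 0 0;.7 0 0 0 0;.7 0 0 25 0;.7 0 0 50 0;.7 0 0 50 0'|sed -n '2p;4,5p';python3 -m jog '.7 0 0 30 0;.7 -20 0 0 0;.7 0 0 0 0;.7 0 0 0 0'|sed -n 2,3p;  python3 - <<'E'
from h import *
c=cap("wrist");g=cv2.cvtColor(c["bgr"],cv2.COLOR_BGR2GRAY)
h=np.array([1,0]);o=np.array([.520,-.3725])
for x,y,z in((31,35,1.5),(31,-35,1.5),(-31,35,1.5),(-31,-35,1.5)): print("pred",proj(c,[*(o+np.array([x,y])/1e3),z/1e3+.004]).round(0))
k=max(cv2.findContours(((g>236)).astype(np.uint8)[60:230,255:400],0,2)[0],key=cv2.contourArea)
p=cv2.approxPolyDP(k,5,True)[:,0]+[255,60];print(p.tolist())
for q in p: print(pt(c,*q,.0055).round(3)[:2],end=" ")
print(r.sense()["time_s"])
E
```

```text
tcp_pos: [0.4653, -0.3725, 0.0704]
wrist_force: [-0.3, -0.4, 0.1]
tcp_pos: [0.465, -0.3724, 0.1965]
wrist_force: [0.3, 0.3, 0.3]
gripper_width: 0.691
tcp_pos: [0.4453, -0.3725, 0.2252]
ee_rot: [[1.0, 0.0, -0.0], [0.0, -1.0, 0.0], [-0.0, -0.0, -1.0]]
pred [287. 120.]
pred [354. 120.]
pred [288. 181.]
pred [353. 181.]
[[370, 60], [367, 181], [374, 182], [373, 229], [399, 229], [399, 98], [392, 98], [389, 87], [399, 82], [399, 60]]
[ 0.607 -0.422] [ 0.489 -0.423] [ 0.488 -0.431] [ 0.436 -0.432] [ 0.436 -0.461] [ 0.572 -0.453] [ 0.572 -0.445] [ 0.583 -0.442] [ 0.587 -0.452] [ 0.607 -0.45 ] 64.525
```

Run:
```python
from h import *
c=cap("wrist");g=cv2.cvtColor(c["bgr"],cv2.COLOR_BGR2GRAY)
k=max(cv2.findContours(((g>200)).astype(np.uint8)[90:200,262:366],0,2)[0],key=cv2.contourArea)
p=cv2.approxPolyDP(k,4,True)[:,0]+[262,90];print(p.tolist())
for row in cv2.resize(g[100:245:5,262:376:2],None,fx=1,fy=1): print("".join(" .:-=+*#%@"[int(v)*10//256] for v in row))
t=cap("top");hsv=cv2.cvtColor(t["bgr"],cv2.COLOR_BGR2HSV);b=((hsv[...,2]<55)).astype(np.uint8)
n,l,st,ce=cv2.connectedComponentsWithStats(b[235:290,230:262])
for i in range(1,n): print("lever",st[i],ce[i]+[230,235],pt(t,*(ce[i]+[230,235]),.1).round(4))
```

```text
[[287, 158], [291, 199], [347, 199], [351, 159]]
+--------:-:-:-:-:::::::::::::::::::::::-::-----------@@@
@---------:-:-::-:::::::::::::::::::::-::------------=@@@
@:-------------:-::-:::::::--:--:::--:--:------------+@@@
@:---------------------------:-----------------------*@@@
@:---------------------------------------------------*@@@
@:---------------------------------------------------#@@@
@:---------------------------------------------------%@@@
@:---------------------------------------------------@@@@
@----------------------------------------------------@@@@
@=---------------------------------------------------@@@@
@@--------------------------------------------------=@@@@
@@--------------------------------------------------=@@@@
@@----------*@@@@@@@@@@@@@@@@@@@@@@@@@@@@@@@@%------=@@@@
@@----------*@@@@@@@@@@@@@@@@@@@@@@@@@@@@@@@@%------*@@@@
@@--------@+*@@@@@@@@@@@@@@@@@@@@@@@@@@@@@@@@=#@----*@@@@
**::------@@+@@@@@@@@@@@@@@@@@@@@@@@@@@@@@@%@=@%----*@@@@
**-:------=%+*%%@@@@@@@@@@@@@@@@@@@@@@@@@@@@@+@-----#@@@@
**-:-------%=+%%%%%%%@@@@@@@@@%%%%%%%%%%%%%%+%@-----****@
**-::--
[... 380 characters left out ...]
####%-------=***#@
***-:::::::::::::::::::::::::::::::::::::::::::::::+***#@
************************=:::::::-*************#********#@
************************-:::::::-***********#**********@@
************************::::::::-**************##******@@
lever [ 28   0   4  55 143] [259.9020979  259.46153846] [0.5198 0.1496 0.1   ]
lever [20 13  1  1  1] [250. 248.] [0.5433 0.1694 0.1   ]
lever [ 8 14  1  1  1] [238. 249.] [0.5419 0.1935 0.1   ]
lever [21 15  1  6  6] [251.  252.5] [0.5342 0.1674 0.1   ]
lever [  4  19  15  13 126] [240.6984127  260.27777778] [0.519  0.1879 0.1   ]
lever [21 22  1  1  1] [251. 257.] [0.5251 0.1674 0.1   ]
lever [ 6 36  1  1  1] [236. 271.] [0.4978 0.1972 0.1   ]
```

Run:
```python
from h import *
c=cap("wrist")
for q in((286,158),(352,159),(288,220),(348,220)): print(q,pt(c,*q,.0055).round(4),pt(c,*q,.038).round(4))
print(proj(c,(.4387,-.372,.004)))
a=pt(c,286,158,.0055);o=np.array([(a[0]-.031),-.3725])
for x,z in((31,1.5),(-31,1.5),(-31,34),(-69,115)): print(x,z,proj(c,[o[0]+x/1e3,o[1],z/1e3+.004]).round(0))
```

```text
(286, 158) [ 0.5132 -0.3358  0.0055] [ 0.5137 -0.3391  0.038 ]
(352, 159) [ 0.5122 -0.4061  0.0055] [ 0.5128 -0.4032  0.038 ]
(288, 220) [ 0.4461 -0.3362  0.0055] [ 0.4525 -0.3394  0.038 ]
(348, 220) [ 0.4462 -0.4033  0.0055] [ 0.4525 -0.4007  0.038 ]
[320.03043595 226.25015508]
31 1.5 [320. 158.]
-31 1.5 [320. 216.]
-31 34 [320. 221.]
-69 115 [320. 286.]
```

The scoop lies flat, but 38 mm nearer the robot than where I released it, so it was knocked. It's still on the mat, but I'll re-centre it.

```bash
python3 -m jog '1 -17 1 -30 0.8;1 0 0 -40 0;1 0 0 -40 0;1 0 0 -30 0;1 0 0 -12 0'|sed -n '2p;4p'; python3 -m jog '1 0 0 0 0;0 0 0 0 0;0 0 0 0 0;0 0 0 0 0;0 0 0 0 0'|sed -n '2p;4p';python3 -m jog '0 0 0 0 0;0 0 0 0 0;0 0 0 0 0;0 0 0 0 0;0 0 0 0 0'|sed -n '2p;4,6p'
```

```text
tcp_pos: [0.4274, -0.371, 0.0715]
wrist_force: [-1.0, -0.5, 1.4]
tcp_pos: [0.4283, -0.3716, 0.074]
wrist_force: [0.7, -0.0, 0.7]
tcp_pos: [0.4281, -0.3714, 0.0735]
wrist_force: [-0.2, 0.2, 0.9]
gripper_width: 0.183
gripper_force: 30.0
```

```bash
python3 -m jog '0 0 0 10 0;0 20 0 0 0;0 20 0 0 0;0 0 0 0 0;0 0 0 -6 0'|sed -n '2p;4p'; python3 -m jog '0 0 0 -3 0;0 0 0 -1 0;0 0 0 -1 0;0 0 0 0 0;0 0 0 0 0'|sed -n '2p;4p'
```

```text
tcp_pos: [0.4678, -0.3714, 0.0777]
wrist_force: [-0.6, -0.4, -0.8]
tcp_pos: [0.4678, -0.3717, 0.0735]
wrist_force: [-2.2, 1.3, 5.8]
```

```bash
python3 -m jog '.4 0 0 1 0;.7 0 0 0 0;1 0 0 0 0;1 0 0 0 0;1 0 0 0 0'|sed -n '2p;4,5p'; python3 -m jog '1 0 0 25 0;1 0 0 50 0;1 0 0 50 0;1 -20 0 30 0;1 0 0 0 0'|sed -n '2p'
python3 - <<'E'
from h import *
c=cap("wrist");g=cv2.cvtColor(c["bgr"],cv2.COLOR_BGR2GRAY)
for row in g[95:245:5,262:376:2]: print("".join(" .:-=+*#%@"[int(v)*10//256] for v in row))
o=np.array([.522,-.371])
for x,z in((31,1.5),(-31,1.5),(-31,34)): print(x,z,proj(c,[o[0]+x/1e3,o[1],z/1e3+.004]).round(0))
E
```

```text
tcp_pos: [0.4682, -0.3715, 0.0734]
wrist_force: [-0.6, -0.2, -0.7]
gripper_width: 0.666
tcp_pos: [0.4486, -0.3722, 0.2319]
@%----------------------------------------------------@@@
%%----------------------------------------------------@@@
%%---------------------------------------------------=@@@
@@---------------------------------------------------=@@@
@%---------------------------------------------------+@@@
@%-------------------------===--===-===-=--=-=-------+@%%
@%----------=@@@@@@@@@@@@@@@@@@@@@@@@@@@@@@@@@--=----*@@@
@@:----------@@@@@@@@@@@@@@@@@@@@@@@@@@@@@@@@@-*+----%@@@
@@--------*@+@@@@@@@@@@@@@@@@@@@@@@@@@@@@@@@%@=@+===-@@@@
@@--------=@+@@@@@@@@@@@@@@@@@@@@@@@@@@@@@@@%@+@-===-@@@@
@@---------@@*@@@@@@@@@@@@@@@@@@@@@@@@@@@@@%@*%@=====@@@@
@@---------#@+@@@@@@@@@@@@@@@@@@@@@@@@@@@@@%@=@%=====@@@@
@@=--------=@+@@@@@@@@@@@@@@@@@@@@@@@@@@@@@@@+@-====+@@@%
@@=---------@@#@@@@@@@@@@@@@@@@@@@@@@@@@@@@@%#@-====*@@@@
@@@---------#@+@@@@@@@@@@@@@@@@@@@@@@@@@@@%@=@@====-*@@@@
%@@----------@+@@@@@@@@@@@@@@@@@@@@@@@@@@@%%=@+====-%@@@@
***:---------@*%@@@@@@@@@@@@@@@@@@@@@@@@@@@@*@-===--@@@@@
***::--------#@+@@@@@@@@@%-------@@@@@@@@@@*%@-==---@@%@@
***::::-------%%@@@@@@@@@@-------%@@@@@@@@@@@+------***@@
+++::::::-------------------------------------------**#@@
***::::::::::---------------------------------------**#@@
***:::::::::::::----------:------------------------=**#@@
***::::::::::::::::::----:::::::::-----------------=***@@
***:::::::::::::::::::::::::::::::----------------:+***@@
***:::::::::::::::::::::::::::::::-::::::::-:::-:::****@@
***::::::::::::::::::::::::::::::::::::::::::::::::****@@
+**-::::::::::::::::::::::::::::::::::::::::::::::-***#@@
******+******+****+******:::::::::+*******************#@@
*************************:::::::::-********************@@
************************+:::::::::-********************@@
31 1.5 [320. 124.]
-31 1.5 [319. 183.]
-31 34 [319. 185.]
```

The scoop is now flat and centred on the mat. On to the lever, with the gripper closed.

```bash
python3 -m jog '0 2 50 0 0;0 2 56 0 0;0 2 56 0 0;0 2 56 0 0;0 2 56 0 0'|sed -n 2p; python3 -m jog '0 2 56 0 0;0 2 56 0 0;0 2 56 0 0;0 2 56 0 0;0 3 56 0 0'|sed -n 2p;python3 -m jog '0 0 8 0 0;0 0 0 0 0;0 0 0 0 0;0 0 0 0 0'|sed -n '2p;5p'
python3 - <<'E'
from h import *
t=cap("wrist");g=cv2.cvtColor(t["bgr"],cv2.COLOR_BGR2GRAY)
u,v=proj(t,(.519,.188,.105)).astype(int);print(u,v)
b=(g<50).astype(np.uint8);n,l,st,ce=cv2.connectedComponentsWithStats(b[max(v-60,0):v+60,u-60:u+60])
for i in range(1,n):
  if st[i,4]>100: q=ce[i]+[u-60,max(v-60,0)];print(st[i],q,pt(t,*q,.105).round(4))
E
```

```text
tcp_pos: [0.4576, -0.0956, 0.227]
tcp_pos: [0.4684, 0.1844, 0.227]
tcp_pos: [0.4691, 0.1894, 0.2285]
gripper_width: 0.007
322 182
```

Run:
```python
from h import *
t=cap("wrist");g=cv2.cvtColor(t["bgr"],cv2.COLOR_BGR2GRAY)
for i,row in enumerate(g[100:260:5,260:400:2]): print(100+5*i,"".join(" .:-=+*#%@"[int(v)*10//256] for v in row))
```

```text
100 @@@@@@@@@@@@@@@@@=*#########################==--=###::::----=#*##%@@@@
105 @@@@@@@@@@@@@@@@@+*########################*==--=###:::----:**+#%@@@@@
110 @@@@@@@@@@@@@@@@@**#########################==--=###:::-----=#*##@@@@@
115 @@@@@@@@@@@@@@@@@+*#+++*+****######%%%%%%%%%%+--=###::-------**+#@@@@@
120 @@@@@@@@@@@@@@@@@*=%@@@@@@@@@@@@@@@@@@@@@@@@@%--=###:::-------***#%@@@
125 @@@@@@@@@@@@@@@@@@=%@@@@@@@@@@@@@@@@@@@@@@@@@#--=%##:::::-----:*#+####
130 @@@@@@@@@@@@@@@@@@=%@@@@@@@@@@@@@@@@@@@@@@@@@#--=###-::::--------##*+*
135 @@@@@@@@@@@@@@@@@@-%@@@@@@@@@@@@@@@@@@@@@@@@@#--=%%*----:::-:-----:-##
140 @@@@@@@@@@@@@@@@@@-%@@@@@%%%%%%****#*+++*@@@@#--+%%*-------::::::--:--
145 @@@@@@@@@@@@@@@@@@-#@@@@=++++++++++++++++@@@@+--+%%*------------------
150 @@@@@@@@@@@@@@@@@@=#@@@@++++++++++++++++*@@@@=--+%%*------------------
155 @@@@@@@@@@@@@@@@@@#*@@@@*#######%%******#@@@@=:-+#%*:-----------------
160 @@@@@@@@@@@@@@@@@@@+@@@@++++++*#%%#++++++@@@@=::+##+:-::---:----------
165 @@@@@@@@@@@@@@@@@@@+@@@@==----*---=+====+@@@@#::+##+:--::--::-:-:---::
170 @@@@@@@@@@@@@@@@@@@=%@@@+**::::::::::::@@@@@@#
[... 599 characters left out ...]
=::-==:::::::::::::::::::
215 *******************+=============+########*===::*##.::::::::::::::::::
220 ********************=============##########*==::*##.::::::::::::::::::
225 ********************=============###########==::*##.::::::::::::::::::
230 ****+***************-============##########*==::*##.::::::::::::::::::
235 ********************-============###########==::*##.::::::::::::::::::
240 ********************-=========================::*##.::::::::::::::::::
245 ********************-=========================::*##:------------------
250 ********#@@@@@@@@@@@*=========================-:*##-------------------
255 ******@@@@@@@@@@@@@@@@@@@@@@@@@@@@@@@@@@@@@@@@@+===------===========+#
```

The ball is at px (324,182), which gives (0.519, 0.187, 0.105) and matches the prediction. I'll descend behind it and push toward +x.

```bash
python3 -m jog '0 0 -2 -45 0;0 0 0 -45 0;0 0 0 -30 0;0 0 0 -13 0;0 0 0 0 0'|sed -n '2p;4p'; python3 -m jog '0 10 0 0 0;0 10 0 0 0;0 10 0 0 0;0 10 0 0 0;0 10 0 0 0'|sed -n '2p;4p';python3 -m jog '0 8 0 0 0;0 6 0 0 0;0 4 0 0 0;0 0 0 0 0'|sed -n '2p;4p'
```

```text
tcp_pos: [0.4693, 0.1882, 0.0954]
wrist_force: [0.7, -0.1, 0.5]
tcp_pos: [0.5197, 0.1882, 0.0955]
wrist_force: [-1.5, -0.5, 1.5]
tcp_pos: [0.5375, 0.1886, 0.0954]
wrist_force: [0.0, -0.7, -0.8]
```

```bash
python3 -m jog '0 3 0 0 0;0 3 0 0 0;0 0 0 0 0'|sed -n '2p;4p';python3 -m jog '0 3 0 0 0;0 3 0 0 0;0 0 0 0 0'|sed -n '2p;4p'
```

```text
tcp_pos: [0.5432, 0.1885, 0.0955]
wrist_force: [-1.2, -0.6, -0.4]
tcp_pos: [0.5446, 0.1881, 0.0949]
wrist_force: [-14.2, 3.6, 6.3]
```

It hit the end stop at 14 N. I'll retreat and verify everything.

```bash
python3 -m jog '0 2 0 0 0;0 -6 0 0 0;0 -30 0 0 0;0 -20 0 0 0;0 0 0 50 0'|sed -n '2p;4p';python3 -m jog '0 0 0 50 0;0 -20 10 50 0;0 -40 40 0 0;0 0 0 0 0;0 0 0 0 0'|sed -n '2p'
python3 - <<'E'
from h import *
t=cap('top');im=t["bgr"].astype(int);m=((im[...,2]-im[...,0]>10)&(im[...,2]>110)).astype(np.uint8)
n,l,st,ce=cv2.connectedComponentsWithStats(m)
for i in range(1,n):
    if 20<st[i,4]<400 and 220<ce[i][0]<480 and 170<ce[i][1]<330: print(st[i],pt(t,*ce[i],.052).round(3))
b=(im.max(2)<55).astype(np.uint8);n,l,st,ce=cv2.connectedComponentsWithStats(b[225:290,230:262])
for i in range(1,n):
  if st[i,4]>40: print("lever",st[i],pt(t,*(ce[i]+[230,225]),.105).round(4))
a=cv2.imread("pics/top0.png");d=(cv2.absdiff(a,t["bgr"]).max(2)>45).astype(np.uint8)
n,l,st,ce=cv2.connectedComponentsWithStats(d)
print([st[i].tolist() for i in range(1,n) if st[i,4]>25]);print(r.sense()["time_s"])
E
```

```text
tcp_pos: [0.4924, 0.1872, 0.1431]
wrist_force: [0.9, 1.2, 1.2]
tcp_pos: [0.4356, 0.2388, 0.2459]
[444 140  19  58 328] [ 0.708 -0.255  0.052]
[461 199   5   9  21] [ 0.638 -0.275  0.052]
[269 226  16  14 146] [0.583 0.122 0.052]
[288 240  11  11  89] [0.555 0.086 0.052]
[328 241  11  11  89] [0.551 0.003 0.052]
[267 262  11  12  95] [0.508 0.131 0.052]
[309 276  11  11  96] [0.479 0.044 0.052]
[345 277  11  11  93] [ 0.476 -0.03   0.052]
[326 280  11  12  98] [0.468 0.009 0.052]
lever [ 28   0   4  65 167] [0.5294 0.1491 0.105 ]
lever [  4   7  13  12 120] [0.5648 0.1886 0.105 ]
[[434, 195, 10, 10, 72], [409, 196, 9, 10, 66], [422, 196, 9, 10, 66], [435, 208, 10, 9, 70], [334, 215, 15, 20, 37], [350, 215, 11, 25, 42], [298, 217, 10, 23, 37], [309, 216, 16, 22, 35], [168, 219, 34, 30, 594], [262, 219, 9, 24, 35], [423, 220, 9, 10, 61], [436, 220, 9, 9, 69], [234, 231, 15, 16, 153], [288, 239, 11, 12, 102], [328, 240, 11, 12, 102], [507, 242, 26, 33, 252], [0, 245, 278, 235, 22520], [488, 246, 27, 32, 192], [119, 256, 9, 6, 29], [234, 256, 14, 12, 113], [108, 261, 23, 18, 181], [490, 261, 3, 14, 26], [267, 262, 11, 12, 105], [309, 275, 11, 12, 107], [530, 275, 14, 19, 151], [344, 276, 12, 12, 107], [326, 280, 11, 12, 105], [276, 316, 364, 164, 19870], [180, 321, 32, 22, 268], [0, 418, 24, 62, 620], [37, 462, 32, 18, 370]]
74.75
```

```bash
python3 -c "
from station import r
print(r.finish_job())"
```

```text
the job is handed in; nothing more can be done
None
```

The job is handed in: all three liners are seated on their spigots, all six stones are in the tub, the scoop is flat on its mat, and the lever is over to its end stop, at about 75 s of the 210 s allowed.

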